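# Staple a carded plug pack shut on the bench stapler

## Task

Staple the carded plug pack shut: slide its open end in under the nose of the bench stapler until it is fully home and square against the brass depth gauge, without shoving the gauge. Then let go of it and press the blue cap down until it bottoms out on its stop, firmly but without leaning on it, let the head spring fully back up, and lay the pack flat in the black tray, blister up. Never press the cap while the pack is not home, and leave the other things on the counter where they are.

Things in the scene. Friction and masses are not known exactly. Their poses are not given: they have to be found in the camera images.
- stapler: Bench stapler on a smooth feed board, top face 20 mm above the counter. Origin: on the counter under the anvil. -x points out of the mouth: the pack slides in along +x; z up. Board: x -170 to +210 mm, y +-70 mm. The sprung head (magazine, blue cap on it; 36 mm wide) reaches x = -14 mm; its nose hangs 10 to 27 mm above the board, its top 76 to 95 mm above the counter: lower the more staples are loaded
- gauge: Brass depth gauge clamped across the stapler's base, 10 to 22 mm behind the anvil (differs each time). 76 mm wide, an 11 mm high lug at each side (y = +-30 mm), between them only a 2.5 mm bar. Origin: middle of its front face (facing the mouth), on the board's top; axes as the stapler's. It does not give; over 15 N from the pack is shoving it
- cap_pad (a point): Middle of the black press pad (24 x 28 mm) on top of the blue cap's front end, right above the anvil: press here, straight down. With a pack in it sinks 17 to 34 mm, as the staple load has it: first the head swings onto the pack at 0 to 3 N, then the cap alone sinks the last 12 mm, its spring growing from 5 to 13 N, then it is on a hard stop and the force climbs. Over 25 N is leaning on it
- cap (a joint): Swing of the blue cap relative to the magazine, rad, grows downward: 0 at rest, 0.060 on its stop (staple fully driven)
- pack_grip (a point): Centre of the pack's stiff clear blister (60 mm along x, 46 mm across y, 26 mm high, a white plug inside), 16 mm above the pack's underside. x points to the open end of the card (the end with the red band), z up. The card is yellow, 120 x 80 x 3 mm; its open end is 80 mm ahead (+x), its folded end 40 mm behind. About 90 g
- pack_edge (a point): Middle of the card's open end, 1.5 mm above its underside; same axes as pack_grip. This edge goes against the gauge
- tray: Black plastic tray for finished packs, fixed on the counter, 165 (x) x 185 (y) x 34 mm high, walls and floor 4 mm. Origin: centre of its underside
- staple_box: Carton of staples, 60 x 40 x 34 mm, a bystander
- coil: Green coil of wire, 92 mm across, 22 mm high, a bystander
- lampholder: White ceramic lampholder, 48 mm across, 50 mm high, a bystander
Not all that is in view belongs to the job. What is shaped like the part that bears pack_grip but pink is not meant.

How it is judged:
By the outcome, as a careful person would: the job done as asked, in the order asked, and still so for the second after the job is handed in, with the robot touching nothing.
It also fails if it takes over 69 s, if anything falls off the work surface, if the arm or the gripper's body presses on something with over 40 N, if the wrist force passes 120 N, or if a joint passes its speed limit or range.

## Robot

A 6-joint arm with a two-finger parallel gripper is mounted at the origin on the work surface. World frame = base frame: x ahead of the robot, y to its left, z up, the work surface at z = 0. Lengths are in m, angles in rad, forces in N, time in s.
With the tool pointing down it reaches from about 0.25 to 0.775 m from the base axis. Payload 4 kg.
Tool frame: the origin (TCP) lies midway between the tips of the shut fingers; the grasp point (between the pads) lies 19 mm behind it (robot.tcp_to_grasp is the distance from the TCP to the grasp point, in m); z points along the fingers, x is the direction in which the jaws open and shut, and the axes are right-handed (so a half turn about z gives the same grasp; the last joint's range is limited). The gripper opens to 94 mm and grips with 3 to 60 N. Pads are 16 mm wide; open, the fingers measure 119 mm over their backs; the gripper's body (75 mm by 177 mm) begins 78 mm behind the grasp point.
Start: joints at [-1.234, 0.087, 1.371, -0, 1.684, -0.103], TCP at [0.234, -0.498, 0.206] pointing down, gripper open.
Joint ranges: [-3.1, 3.1], [-0.76, 2.03], [0.27, 2.55], [-1.08, 4.22], [0.17, 2.65], [-2.57, 2.57]. Speed limits (rad/s): [2.79, 2.79, 3.14, 3.14, 3.14, 3.14].

## Interface

Orientations are given as [roll, pitch, yaw] about the fixed x, y, z axes, in that order (R = Rz(yaw) Ry(pitch) Rx(roll)).
In Python, from bench import get_obs, vision, robot gives the robot as it stands.
- The arm moves only by the tool servo_tool, never from a script. Its argument "targets" is text: rows parted by semicolons, each of 7 numbers parted by spaces: the opening, from 0 (shut) to 1 (fully open), then the shift along the tool's x, y, z as a fraction of full scale, then the turn, a rotation vector about the tool's x, y, z as a fraction of full scale. A call has 1 to 12 rows; each row is the pose to reach, as a shift and turn from the pose commanded when the call began, along the tool's axes at that moment, turning the shorter way round; what a row does not reach only later rows make up. Full scale, the value 1, is 0.25 m for a shift and pi rad for a turn. A row lasts 1/12 s, in which the tool goes at most 41.7 mm and 7.16 degrees, less where a joint would pass 70% of its speed; a pose out of reach is approached as far as the arm can. A call with a number of a shift or a turn outside -1 to 1 is refused whole. A call with a gripper value outside its range is refused whole. The fingers move at their own pace and stop on an object; the grip force is fixed at half the most. Time passes only in rows, so rows that repeat a pose let the fingers close. It gives the time, the measured TCP pose, the force and the opening at its end, in the units of the state.
- get_obs(): the state, without advancing time (a new reading comes with each control period).
- vision.snapshot(name): name is "scene" or "top" or "wrist"; returns a dict with "image" (384x512x3 uint8, red, green, blue), "mtx" (3x3 intrinsics, pixels), "world_from_camera" (4x4, takes a point from camera to world coordinates); the wrist camera has in their place "T_tool_cam" (4x4, takes a point from camera to tool coordinates, whose origin is the TCP and whose axes are the tool frame's). Camera axes: x right, y down, z forward; pixel columns grow to the right and rows downward; lengths in m; the calibration is good to about 2 mm. A picture is of the moment at which its call begins: read the wrist's pose just before it. There is no depth.
- robot.close_job(): hands the job in, once; it reports no verdict.
The state is a dict: "time": time; "joint_positions": joint angles; "qvel": joint speeds; "joint_torque": joint torques, N m; "tool_pos": TCP position; "ee_rot": TCP orientation; "wrist_force": force on the tool from outside, world axes, zero at the start; "wrist_torque": the same for the moment, N m; "width": finger opening in m.
Only numpy, scipy, OpenCV 4.12 (cv2) and the standard library are available. Lean on these libraries where they do the work, as an engineer would, in place of code of your own. Each camera call takes 0.05 s, during which the arm holds its last target.

## Working session

There is one attempt and no reset: what is moved stays moved. The work goes in short steps, Python scripts to look and compute and a tool call to move; the robot and the scene stay as the last step left them, time stands still between calls to the robot, and variables do not carry over. Pictures are saved under pics/ and viewed, and the job is handed in when it is done.

Besides the shell and the picture viewer there is one more tool, called after ">>>" as a command line: name --argument value ..., lists and objects as JSON in quotes. servo_tool: Moves the arm, as the interface text tells. Its arguments: {"type":"object","properties":{"targets":{"type":"string"}},"required":["targets"]}

```bash
ls; mkdir -p pics
cat > h.py <<'E'
import numpy as np, cv2
from bench import get_obs, vision, robot
from scipy.spatial.transform import Rotation as R
def T_tool(o):
    T=np.eye(4);T[:3,:3]=R.from_euler('xyz',o["ee_rot"]).as_matrix();T[:3,3]=o["tool_pos"];return T
def snap(name,fn=None):
    o=get_obs(); s=vision.snapshot(name)
    T=s["world_from_camera"] if name!="wrist" else T_tool(o)@np.array(s["T_tool_cam"])
    im=s["image"][:,:,::-1].copy()
    if fn: cv2.imwrite("pics/"+fn+".png",im); np.savez("pics/"+fn+".npz",K=s["mtx"],T=T)
    return im,np.array(s["mtx"]),np.array(T)
def load(fn):
    d=np.load("pics/"+fn+".npz"); return cv2.imread("pics/"+fn+".png"),d["K"],d["T"]
def ray(K,T,uv):
    d=T[:3,:3]@np.linalg.inv(K)@np.array([uv[0],uv[1],1.]); return T[:3,3],d/np.linalg.norm(d)
def onz(K,T,uv,z):
    c,d=ray(K,T,uv); return c+d*(z-c[2])/d[2]
def tri(l):
    A=np.zeros((3,3));b=np.zeros(3);rs=[]
    for K,T,uv in l:
        c,d=ray(K,T,uv);P=np.eye(3)-np.outer(d,d);A+=P;b+=P@c;rs.append((c,P))
    x=np.linalg.solve(A,b); return x,[np.linalg.norm(P@(x-c)) for c,P in rs]
def proj(K,T,p):
    q=np.linalg.inv(T)@np.append(p,1); q=K@q[:3]; return q[:2]/q[2]
def rel(target_pos, target_R=None, o=None):
    o=o or get_obs();T=T_tool(o)
    sh=T[:3,:3].T@(np.array(target_pos)-T[:3,3])/0.25
    r=np.zeros(3) if target_R is None else R.from_matrix(T[:3,:3].T@target_R).as_rotvec()/np.pi
    return np.round(sh,4),np.round(r,4)
E
python3 - <<'E'
from h import *
o=get_obs(); print({k:np.round(v,4) for k,v in o.items()}, robot.tcp_to_grasp)
for n in ["scene","top","wrist"]:
    im,K,T=snap(n,n+"0"); print(n,K.round(1).tolist(),T.round(3).tolist())
E
```

```text
pics
{'time': np.float64(0.0), 'joint_positions': array([-1.2341,  0.088 ,  1.3722,  0.    ,  1.6836, -0.1031]), 'qvel': array([-0.0008, -0.0009,  0.0005, -0.0008, -0.0009,  0.0003]), 'joint_torque': array([ 9.00000e-04, -3.40177e+01, -3.02424e+01,  7.19000e-02,
        3.29000e-02, -2.00000e-04]), 'tool_pos': array([ 0.234 , -0.4972,  0.2043]), 'ee_rot': array([-3.1414e+00,  2.2000e-03, -1.1310e+00]), 'wrist_force': array([-0.1569, -0.4791,  0.341 ]), 'wrist_torque': array([-0.0001, -0.0175, -0.0257]), 'width': np.float64(0.0938)} 0.0188
scene [[479.9, 0.0, 256.1], [0.0, 479.9, 193.4], [0.0, 0.0, 1.0]] [[-0.758, 0.443, -0.479, 1.167], [0.652, 0.489, -0.58, 0.826], [-0.023, -0.751, -0.659, 1.001], [0.0, 0.0, 0.0, 1.0]]
top [[412.3, 0.0, 256.4], [0.0, 412.3, 194.1], [0.0, 0.0, 1.0]] [[-0.012, -0.997, 0.075, 0.453], [-1.0, 0.013, 0.013, 0.051], [-0.014, -0.075, -0.997, 1.265], [0.0, 0.0, 0.0, 1.0]]
wrist [[313.6, 0.0, 261.4], [0.0, 313.6, 195.3], [0.0, 0.0, 1.0]] [[0.425, -0.882, -0.205, 0.293], [-0.905, -0.415, -0.094, -0.47], [-0.002, 0.225, -0.974, 0.383], [0.0, 0.0, 0.0, 1.0]]
```

View pics/scene0.png

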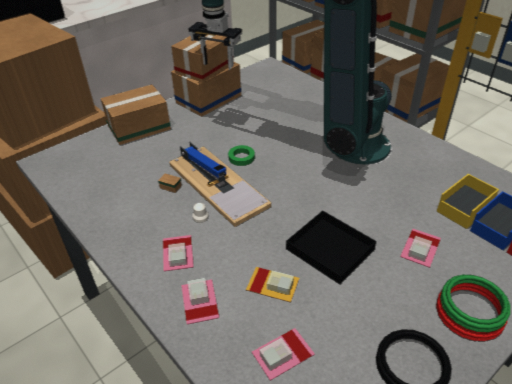

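View pics/top0.png

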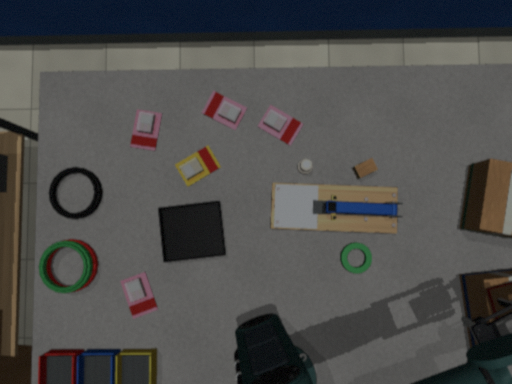

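View pics/wrist0.png

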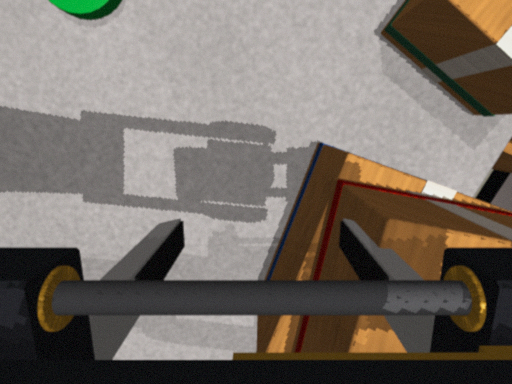

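Both views agree on what could be taken for the pack. The yellow one is at top (197,166) / scene (273,283). The pink ones are at top (146,130), (225,110), (280,124), (139,294), and I rule them out by colour. The stapler's mouth (grey board end) faces image-left, which is world +y.

Run:
```python
from h import *
a,K,T=load("top0"); b,K2,T2=load("scene0")
c1=cv2.resize(a[135:195,165:230],None,fx=6,fy=6,interpolation=cv2.INTER_CUBIC)
c2=cv2.resize(b[255:310,235:310],None,fx=6,fy=6,interpolation=cv2.INTER_CUBIC)
h=max(c1.shape[0],c2.shape[0]); 
o=np.zeros((h,c1.shape[1]+c2.shape[1],3),np.uint8);o[:c1.shape[0],:c1.shape[1]]=c1;o[:c2.shape[0],c1.shape[1]:]=c2
cv2.imwrite("pics/crop_pack.png",cv2.resize(o,(800,int(800*h/o.shape[1]))))
c3=cv2.resize(a[170:245,260:410],None,fx=5,fy=5,interpolation=cv2.INTER_CUBIC);cv2.imwrite("pics/crop_st.png",c3)
c3=cv2.resize(b[135:225,155:275],None,fx=6,fy=6,interpolation=cv2.INTER_CUBIC);cv2.imwrite("pics/crop_st2.png",c3)
for n,im,k,t in (("top",a,K,T),("scene",b,K2,T2)):
    hsv=cv2.cvtColor(im,cv2.COLOR_BGR2HSV)
    for nm,lo,hi in (("yel",(20,150,100),(32,255,255)),("red",(0,150,60),(6,255,255)),("blue",(105,150,60),(125,255,255)),("green",(55,120,40),(80,255,255))):
        m=cv2.inRange(hsv,lo,hi)
        for c in cv2.findContours(m,cv2.RETR_EXTERNAL,2)[0]:
            if cv2.contourArea(c)>60: print(n,nm,np.round(cv2.minAreaRect(c)[0],1),np.round(cv2.minAreaRect(c)[1],1),round(cv2.minAreaRect(c)[2],1),onz(k,t,cv2.minAreaRect(c)[0],0.003).round(3))
    for uv,z in ([((215,185) ,0)] if 0 else []): pass
for uv in [(192,231),(159,207),(220,201),(226,255),(164,261)]: print("tray",onz(K,T,uv,0.034).round(3))
for uv in [(272,183),(273,229),(397,188),(397,234)]: print("board",onz(K,T,uv,0.02).round(3))
for uv in [(305,166),(365,169),(356,257)]: print("by",onz(K,T,uv,0.0).round(3))
```

```text
top yel [192.3 168.6] [23.8 24.9] 59.7 [0.63  0.264 0.003]
top red [ 58.6 366.6] [30.9 30.9] 3.9 [0.038 0.665 0.003]
top red [142.7 306.2] [ 7.8 25.3] 69.4 [0.213 0.414 0.003]
top red [ 86.6 262.1] [48.8 20.5] 79.4 [0.347 0.587 0.003]
top red [207.6 159.5] [24.1  7.8] 59.7 [0.657 0.216 0.003]
top red [143.5 140.8] [23.9  7.1] 8.7 [0.719 0.416 0.003]
top red [290.  130.5] [ 7.6 23.9] 31.4 [ 0.744 -0.04   0.003]
top red [213.7 104.7] [ 7.6 23.7] 29.7 [0.83  0.197 0.003]
top blue [366.  208.3] [60.4 10.7] 2.0 [ 0.5   -0.267  0.003]
top green [355.5 257.5] [29.7 28.3] 45.0 [ 0.352 -0.231  0.003]
top green [ 65.5 266. ] [50. 51.] 90.0 [0.336 0.652 0.003]
scene yel [279.6 285.4] [31.6 24.8] 15.3 [0.633 0.263 0.003]
scene yel [465.2 197.9] [40.1 55.4] 41.1 [-0.02   0.397  0.003]
scene red [295.8 345.3] [33.  10.6] 53.1 [0.722 0.415 0.003]
scene red [201.1 311.9] [ 8.4 32. ] 78.7 [0.833 0.194 0.003]
scene red [465.9 321.9] [72.5 29.8] 25.5 [0.374 0.638 0.003]
scene red [478.2 294.4] [53.2 17.7] 24.1 [0.28  0.615 0.003]
scene red [259.1 280.1] [10.  25.5] 23.2 [0.661 0.215 0.003]
scene red [177.  242.2] [ 6. 27.] 82.2 [ 0.746 -0.043  0.003]
scene red [424.2 238. ] [28.8  5.5] 19.2 [0.215 0.412 0.003]
scene red [188.6  72.3] [29.1  3.5] 18.4 [ 0.133 -0.873  0.003]
scene blue [498.7 217.9] [42.5 50.2] 29.7 [-0.014  0.509  0.003]
scene blue [203.7 161.2] [44.6 11.8] 34.5 [ 0.467 -0.299  0.003]
scene green [474.8 302.9] [71.1 51.9] 26.6 [0.309 0.623 0.003]
scene green [241. 155.] [18. 24.] 90.0 [ 0.35  -0.24   0.003]
tray [0.438 0.26  0.034]
tray [0.511 0.359 0.034]
tray [0.526 0.176 0.034]
tray [0.366 0.159 0.034]
tray [0.35  0.343 0.034]
board [0.58  0.019 0.02 ]
board [0.441 0.018 0.02 ]
board [ 0.559 -0.358  0.02 ]
board [ 0.421 -0.353  0.02 ]
by [ 0.633 -0.084  0.   ]
by [ 0.621 -0.269  0.   ]
by [ 0.353 -0.233  0.   ]
```

View pics/crop_pack.png

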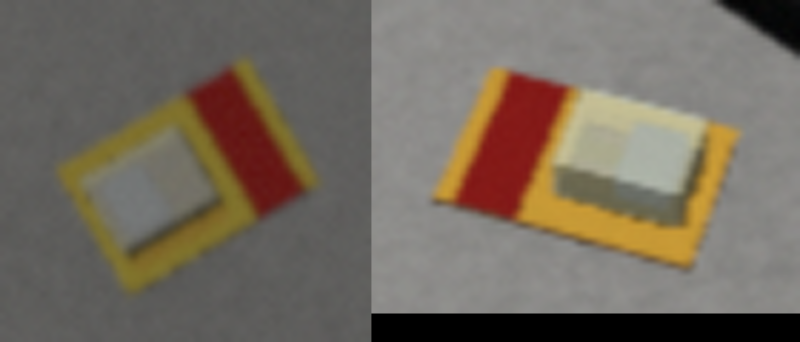

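View pics/crop_st.png

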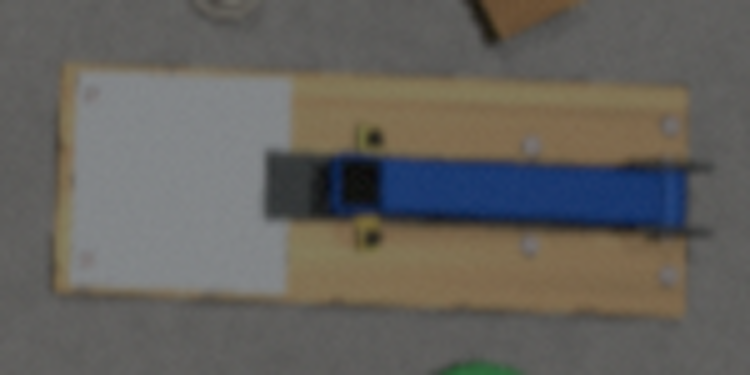

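View pics/crop_st2.png

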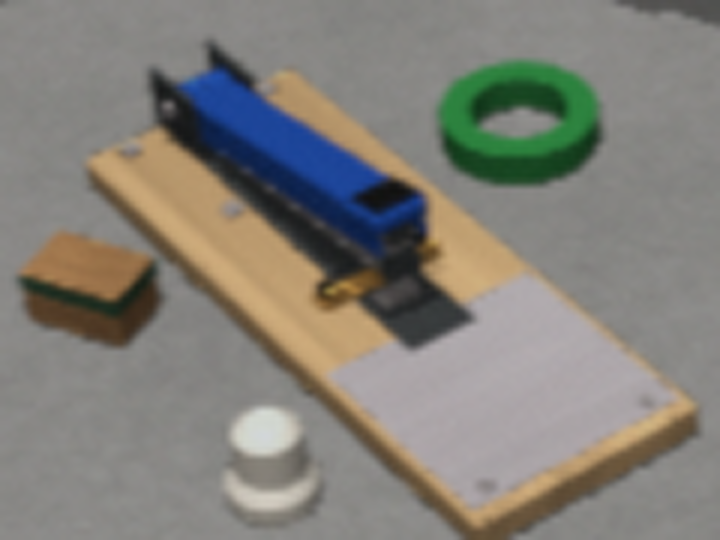

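The crop confirms the choice: a yellow card with a red band and a white plug in the blister. The band end points towards world −y and slightly +x. I'll triangulate the blister top and then hover over it.

Run:
```python
from h import *
a,K,T=load("top0"); b,K2,T2=load("scene0")
p,r=tri([(K,T,(191.6,168.1)),(K2,T2,(281.2,279.5))]); print("blister top",p.round(4),np.round(r,4))
# pad centre: top crop (361,184)/5+(260,170); scene crop2 (389,193)/6+(155,135)
p2,r=tri([(K,T,(361/5+260,184/5+170)),(K2,T2,(389/6+155,193/6+135))]); print("pad",p2.round(4),np.round(r,4))
yaw=np.radians(30); Rt=R.from_euler('xyz',[np.pi,0,yaw]).as_matrix()
print(rel([p[0],p[1],0.22],Rt))
```

```text
blister top [0.6279 0.263  0.023 ] [0.0005 0.0005]
pad [ 0.5027 -0.151   0.0818] [0.0001 0.0001]
(array([-2.0812, -2.7206, -0.0577]), array([-5.000e-04,  3.000e-04, -5.267e-01]))
```

>>> servo_tool --targets "1 0 0 -0.16 0 0 0;1 0 0 -0.32 0 0 0;1 -0.75 -0.98 -0.32 0 0 0;1 -0.75 -0.98 -0.32 0 0 0;1 -0.75 -0.98 -0.32 0 0 0;1 -0.75 -0.98 -0.32 0 0 0;1 -0.75 -0.98 -0.32 0 0 0;1 -0.75 -0.98 -0.32 0 0 0;1 -0.75 -0.98 -0.32 0 0 0;1 -0.75 -0.98 -0.32 0 0 0"

```text
time: 0.98
tool_pos: [0.3773, -0.2196, 0.2856]
ee_rot: [-3.14, 0.001, -1.126]
wrist_force: [-0.8, -0.6, 1.1]
width: 0.0939
```

>>> servo_tool --targets "1 -0.75 -0.98 0 0 0 0;1 -0.75 -0.98 0 0 0 0;1 -0.75 -0.98 0 0 0 0;1 -0.75 -0.98 0 0 0 0;1 -0.75 -0.98 0 0 0 0;1 -0.75 -0.98 0 0 0 0;1 -0.75 -0.98 0 0 0 0;1 -0.75 -0.98 0 0 0 0"

```text
time: 1.65
tool_pos: [0.5189, 0.0547, 0.2844]
ee_rot: [3.141, 0.002, -1.126]
wrist_force: [0.2, -0.6, -0.7]
width: 0.094
```

Run:
```python
from h import *
Rt=R.from_euler('xyz',[np.pi,0,np.radians(30)]).as_matrix()
o=get_obs();print(o["time"],o["tool_pos"],rel([0.628,0.263,0.20],Rt))
```

```text
1.65 [0.51886763 0.05472169 0.2843641 ] (array([-0.5637, -0.7524,  0.3386]), array([-5.000e-04,  6.000e-04, -5.252e-01]))
```

>>> servo_tool --targets "1 -0.56 -0.75 0.34 0 0 -0.525;1 -0.56 -0.75 0.34 0 0 -0.525;1 -0.56 -0.75 0.34 0 0 -0.525;1 -0.56 -0.75 0.34 0 0 -0.525;1 -0.56 -0.75 0.34 0 0 -0.525;1 -0.56 -0.75 0.34 0 0 -0.525;1 -0.56 -0.75 0.34 0 0 -0.525;1 -0.56 -0.75 0.34 0 0 -0.525;1 -0.56 -0.75 0.34 0 0 -0.525;1 -0.56 -0.75 0.34 0 0 -0.525;1 -0.56 -0.75 0.34 0 0 -0.525;1 -0.56 -0.75 0.34 0 0 -0.525"

```text
time: 2.65
tool_pos: [0.6278, 0.2568, 0.1996]
ee_rot: [3.142, 0.001, 0.375]
wrist_force: [0.3, -0.5, -0.2]
width: 0.0941
```

Run:
```python
from h import *
Rt=R.from_euler('xyz',[np.pi,0,np.radians(30)]).as_matrix()
o=get_obs();print(o["time"],o["tool_pos"],rel([0.628,0.263,0.20],Rt))
snap("wrist","w1")
```

```text
2.65 [0.62775326 0.25679819 0.19958253] (array([ 0.01  , -0.0227, -0.0017]), array([-0.    ,  0.0004, -0.0472]))
```

View pics/w1.png

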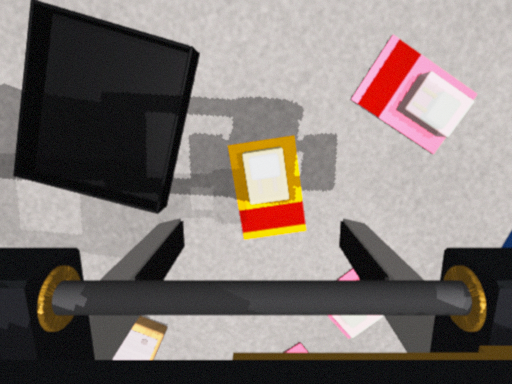

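The wrist view shows the yellow pack at (265,188), with its band at (272,218) on the far side. Next I measure the card here, then go lower for a second view.

>>> servo_tool --targets "1 0.01 -0.023 0.2 0 0 -0.047;1 0.01 -0.023 0.2 0 0 -0.047;1 0.01 -0.023 0.2 0 0 -0.047;1 0.01 -0.023 0.2 0 0 -0.047;1 0.01 -0.023 0.2 0 0 -0.047"

```text
time: 3.12
tool_pos: [0.6288, 0.2631, 0.152]
ee_rot: [3.141, -0.002, 0.514]
wrist_force: [0.3, 0.2, 1.0]
width: 0.0935
```

```bash
cat >> h.py <<'E'
def card(im,K,T,z=0.003,roi=None):
    hsv=cv2.cvtColor(im,cv2.COLOR_BGR2HSV)
    m=cv2.inRange(hsv,(17,130,90),(34,255,255))|cv2.inRange(hsv,(0,170,80),(8,255,255))|cv2.inRange(hsv,(172,170,80),(180,255,255))
    if roi:
        mm=np.zeros_like(m); mm[roi[1]:roi[3],roi[0]:roi[2]]=1; m=m*mm
    m=cv2.morphologyEx(m,cv2.MORPH_CLOSE,np.ones((5,5)))
    cs=cv2.findContours(m,cv2.RETR_EXTERNAL,2)[0]; c=max(cs,key=cv2.contourArea)
    w=np.array([onz(K,T,p[0],z)[:2] for p in c],np.float32)
    r=cv2.minAreaRect((w*1000).astype(np.float32)); return c,r,cv2.boxPoints(r)
E
python3 - <<'E'
from h import *
snap("wrist","w2"); print(get_obs()["tool_pos"],get_obs()["ee_rot"])
for f,roi in (("w1",(215,125,320,245)),("w2",(150,80,400,330))):
    im,K,T=load(f); c,r,b=card(im,K,T,roi=roi); print(f,r,b.round(1).tolist())
E
```

```text
[0.62915109 0.26314958 0.1526833 ] [ 3.14077267e+00 -3.13186138e-03  5.14714145e-01]
w1 ((640.3873901367188, 245.9814453125), (80.57247161865234, 120.34254455566406), 30.185205459594727) [[575.2999877929688, 277.70001220703125], [635.7999877929688, 173.6999969482422], [705.5, 214.1999969482422], [645.0, 318.20001220703125]]
w2 ((640.3269653320312, 246.00877380371094), (80.40364074707031, 120.55754089355469), 30.111473083496094) [[575.2999877929688, 278.0], [635.7999877929688, 173.6999969482422], [705.2999877929688, 214.0], [644.9000244140625, 318.29998779296875]]
```

View pics/w2.png

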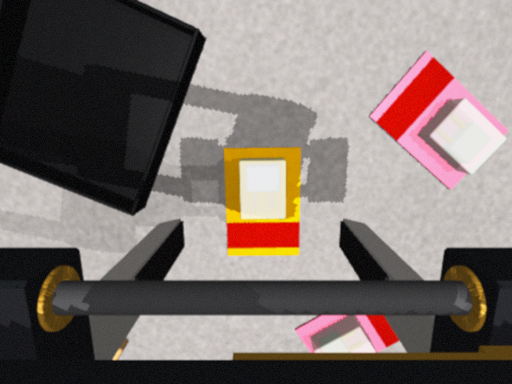

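The wrist picture shows the pack square to the tool: card 120.4 x 80.5 mm, blister top at (262,188). I'll triangulate the blister height from the two wrist views.

Run:
```python
from h import *
L=[]
for f,roi in (("w1",(232,140,302,212)),("w2",(227,150,300,222))):
    im,K,T=load(f); hsv=cv2.cvtColor(im,cv2.COLOR_BGR2HSV)
    m=cv2.inRange(hsv,(0,0,195),(180,90,255)); mm=np.zeros_like(m); mm[roi[1]:roi[3],roi[0]:roi[2]]=1; m*=mm
    c=max(cv2.findContours(m,cv2.RETR_EXTERNAL,2)[0],key=cv2.contourArea); r=cv2.minAreaRect(c); print(f,r)
    L.append((K,T,r[0]))
    for z in(0.023,0.029):
        w=np.array([onz(K,T,p[0],z)[:2]*1000 for p in c],np.float32); print(z,cv2.minAreaRect(w))
print(tri(L))
Rt=R.from_euler('xyz',[np.pi,0,np.radians(30.1)]).as_matrix()
print(rel([0.6303,0.2633,0.007],Rt))
```

```text
w1 ((265.55999755859375, 175.9199981689453), (51.47737503051758, 40.163665771484375), 81.8698959350586)
0.023 ((630.8063354492188, 262.39752197265625), (45.65863800048828, 59.78307342529297), 29.965539932250977)
0.029 ((630.3569946289062, 263.3197326660156), (44.8882942199707, 58.774383544921875), 29.965425491333008)
w2 ((261.9999694824219, 188.99998474121094), (57.99999237060547, 45.99999237060547), 90.0)
0.023 ((630.7161254882812, 262.28717041015625), (45.60301208496094, 59.62319564819336), 30.418434143066406)
0.029 ((630.0498657226562, 263.3977355957031), (44.714569091796875, 58.46166229248047), 30.41840362548828)
(array([0.63103262, 0.26143657, 0.01399703]), [np.float64(0.00012549813188946518), np.float64(0.0001254981318893985)])
(array([0.0025, 0.0013, 0.5827]), array([ 0.0003, -0.001 , -0.0034]))
```

>>> servo_tool --targets "1 0.0025 0.001 0.15 0 0 -0.003;1 0.0025 0.001 0.3 0 0 -0.003;1 0.0025 0.001 0.42 0 0 -0.003;1 0.0025 0.001 0.5 0 0 -0.003;1 0.0025 0.001 0.55 0 0 -0.003;1 0.0025 0.001 0.58 0 0 -0.003;1 0.0025 0.001 0.58 0 0 -0.003;1 0.0025 0.001 0.58 0 0 -0.003"

```text
time: 3.83
tool_pos: [0.6301, 0.2634, 0.0074]
ee_rot: [3.141, -0.003, 0.526]
wrist_force: [0.3, 0.4, -0.3]
width: 0.0939
```

Now close on the blister. The call begins from this same pose.

>>> servo_tool --targets "0.45 0 0 0 0 0 0;0.3 0 0 0 0 0 0;0.3 0 0 0 0 0 0;0.3 0 0 0 0 0 0;0.3 0 0 0 0 0 0;0.3 0 0 0 0 0 0"

```text
time: 4.33
tool_pos: [0.6289, 0.2631, 0.0057]
ee_rot: [3.141, -0.0, 0.526]
wrist_force: [0.9, 0.2, -0.5]
width: 0.0574
```

Run:
```python
from h import *
snap("wrist","w3"); o=get_obs(); print(o["width"],o["tool_pos"],o["ee_rot"],o["wrist_force"],o["qvel"])
```

```text
0.05356975717876446 [0.62887832 0.26309203 0.00555474] [ 3.14147250e+00 -9.18286971e-05  5.26060508e-01] [0.51422771 0.16473984 0.16057875] [-0.00043368  0.00385276 -0.00010512 -0.00064021 -0.00049559  0.0006608 ]
```

View pics/w3.png

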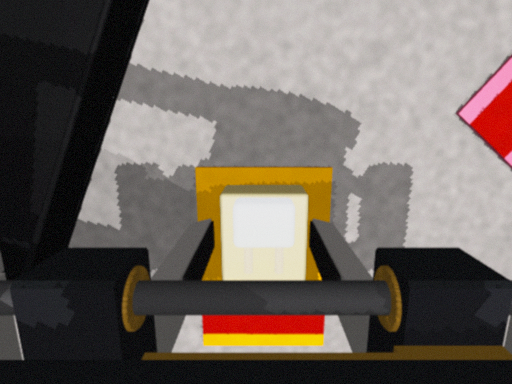

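The fingers straddle the blister and are still closing.

>>> servo_tool --targets "0.3 0 0 0 0 0 0;0.3 0 0 0 0 0 0;0.3 0 0 0 0 0 0;0.3 0 0 0 0 0 0"

```text
time: 4.72
tool_pos: [0.6289, 0.2631, 0.0054]
ee_rot: [3.142, -0.0, 0.526]
wrist_force: [-0.1, -0.2, 0.6]
width: 0.0458
```

Gripped at 45.8 mm, which fits the 46 mm blister. Now I lift it and watch the width.

>>> servo_tool --targets "0.3 0 0 -0.08 0 0 0;0.3 0 0 -0.2 0 0 0;0.3 0 0 -0.34 0 0 0;0.3 -0.2 0.15 -0.48 0 0 0;0.3 -0.35 0.25 -0.6 0 0 0.03;0.3 -0.48 0.35 -0.7 0 0 0.06;0.3 -0.6 0.44 -0.8 0 0 0.09;0.3 -0.72 0.52 -0.85 0 0 0.12;0.3 -0.83 0.6 -0.85 0 0 0.15;0.3 -0.93 0.67 -0.85 0 0 0.18"

```text
time: 5.55
tool_pos: [0.5224, 0.0239, 0.2163]
ee_rot: [3.141, -0.004, -0.043]
wrist_force: [-0.0, -1.3, -0.6]
width: 0.0458
```

Run:
```python
from h import *
Rt=R.from_euler('xyz',[np.pi,0,np.radians(-3.1)]).as_matrix()
o=get_obs();print(o["time"],o["tool_pos"],o["width"],rel([0.39,-0.16,0.23],Rt))
```

```text
5.55 [0.52244396 0.02388148 0.21629409] 0.045807707066430586 (array([-0.4973,  0.7577, -0.0565]), array([ 0.0001, -0.0012,  0.0035]))
```

>>> servo_tool --targets "0.3 -0.1 0.15 -0.06 0 0 0.003;0.3 -0.2 0.3 -0.06 0 0 0.003;0.3 -0.3 0.45 -0.06 0 0 0.003;0.3 -0.4 0.6 -0.06 0 0 0.003;0.3 -0.5 0.76 -0.06 0 0 0.003;0.3 -0.5 0.76 -0.06 0 0 0.003;0.3 -0.5 0.76 -0.06 0 0 0.003"

```text
time: 6.13
tool_pos: [0.388, -0.1626, 0.2291]
ee_rot: [3.14, 0.0, -0.055]
wrist_force: [0.5, -0.2, -0.0]
width: 0.0457
```

Run:
```python
from h import *
o=get_obs();print(o["tool_pos"],o["ee_rot"],o["qvel"].round(3))
snap("wrist","w4")
```

```text
[ 0.38800585 -0.16261293  0.22910639] [ 3.13967600e+00  4.11063291e-04 -5.49979727e-02] [ 0.076  0.025 -0.018  0.062 -0.008  0.065]
```

View pics/w4.png

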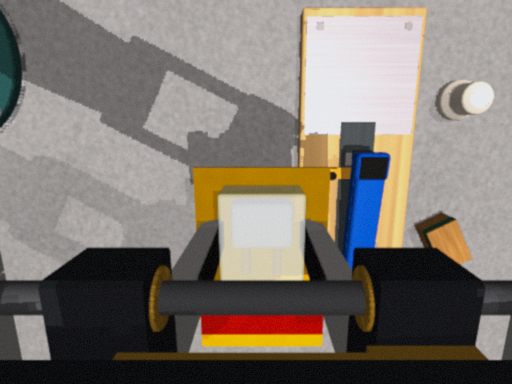

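The wrist view shows the board's mouth end (305–424, row 11), the pad at (375,168) and the left gauge lug at (333,175). I'll take a second place, 75 mm further on, so it's clear of the pack and gives a baseline.

>>> servo_tool --targets "0.3 0 0.1 0 0 0 0;0.3 0 0.2 0 0 0 0;0.3 0 0.3 0 0 0 0;0.3 0 0.3 0 0 0 0;0.3 0 0.3 0 0 0 0;0.3 0 0.3 0 0 0 0"

```text
time: 6.68
tool_pos: [0.3872, -0.2335, 0.2287]
ee_rot: [-3.14, 0.0, -0.047]
wrist_force: [-0.2, -0.4, -0.4]
width: 0.0457
```

Run:
```python
from h import *
o=get_obs();print(o["time"],o["tool_pos"],o["ee_rot"],o["qvel"].round(3))
im,K,T=snap("wrist","w5")
a=load("w4")[0]
cv2.imwrite("pics/w5c.png",cv2.resize(im[20:220,270:470],None,fx=3,fy=3,interpolation=cv2.INTER_CUBIC))
cv2.imwrite("pics/w4c.png",cv2.resize(a[90:290,270:470],None,fx=3,fy=3,interpolation=cv2.INTER_CUBIC))
```

```text
6.6833 [ 0.38724845 -0.23346765  0.2287065 ] [-3.14031410e+00  2.17011075e-04 -4.74275116e-02] [ 0.009 -0.013  0.004 -0.005 -0.    -0.004]
```

View pics/w5c.png

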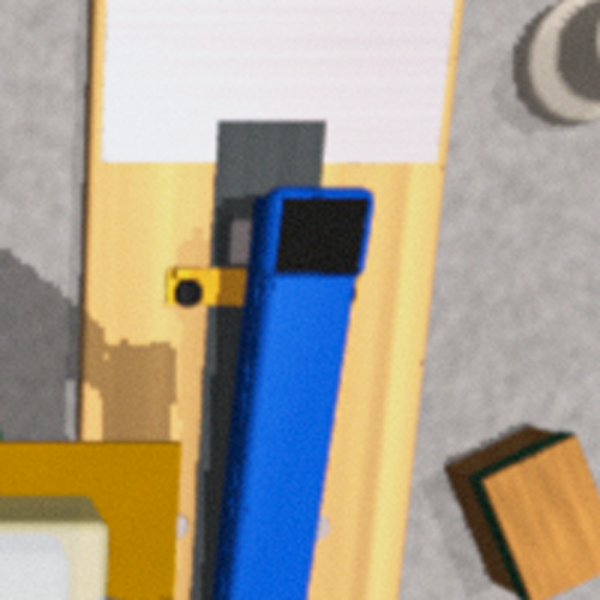

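View pics/w4c.png

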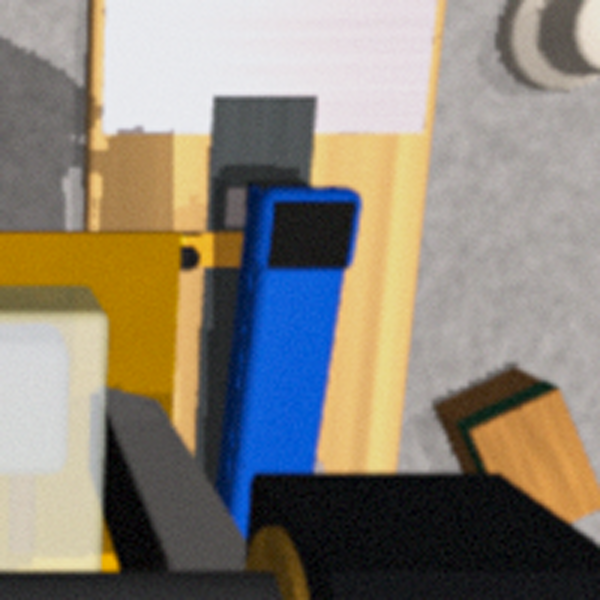

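View pics/w5.png

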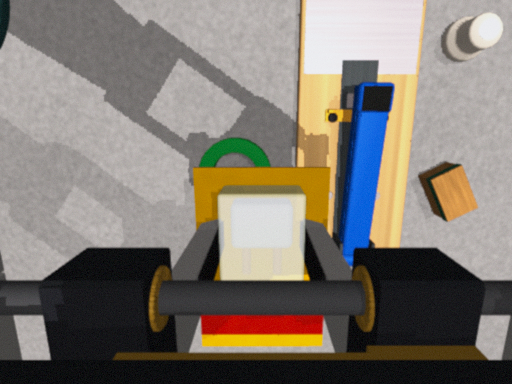

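Run:
```python
from h import *
im,K,T=load("w5"); im4,K4,T4=load("w4"); b,Kt,Tt=load("top0"); s,Ks,Ts=load("scene0")
f5=lambda u,v:(270+u/3,20+v/3); f4=lambda u,v:(270+u/3,90+v/3)
z=.02
R1,R2=[onz(K,T,f5(*p),z) for p in((460,0),(398,600))]
L1,L2=[onz(K,T,f5(*p),z) for p in((94,0),(81,430))]
print("R",R1.round(4),R2.round(4),"yaw",np.degrees(np.arctan2(*(R2-R1)[[1,0]])))
print("L",L1.round(4),L2.round(4),"yaw",np.degrees(np.arctan2(*(L2-L1)[[1,0]])))
r1,r2=[onz(K4,T4,f4(*p),z) for p in((444,0),(403,400))]
print("R w4",r1.round(4),r2.round(4),np.degrees(np.arctan2(*(r2-r1)[[1,0]])))
P1,P2=[onz(K,T,f5(*p),z) for p in((104,161),(438,161))]
print("plate edge",P1.round(4),P2.round(4),"yaw",np.degrees(np.arctan2(*(P1-P2)[[1,0]]))-90)
p1,p2=[onz(K4,T4,f4(*p),z) for p in((104,131),(424,131))]
print("plate edge w4",p1.round(4),p2.round(4))
m1,m2=[onz(K4,T4,p,z) for p in((305,11),(423,10))]; print("mouth end w4",m1.round(4),m2.round(4))
# pad tri
pc5=f5(np.mean([281,366,360,276]),np.mean([197,199,274,272])); pc4=f4(np.mean([274,353,348,270]),np.mean([201,203,268,267]))
print("pad w4w5",tri([(K,T,pc5),(K4,T4,pc4)]),"pad all",tri([(K,T,pc5),(K4,T4,pc4),(Kt,Tt,(332.2,206.8)),(Ks,Ts,(219.8,167.2))]))
for z in(.08,.085,.09,.095): print(z,onz(K,T,pc5,z).round(4),onz(K4,T4,pc4,z).round(4), onz(Kt,Tt,(332.2,206.8),z).round(4))
for nm,u in (("lug back",(188,306)),("lug front",(190,268)),("lug left",(167,285)),("screw",(188,291))): print(nm,onz(K,T,f5(*u),.031).round(4))
print("nail",onz(K,T,f5(182,526),.02),onz(K,T,f5(323,527),.02))
```

```text
R [ 0.5781 -0.0653  0.02  ] [ 0.5674 -0.3002  0.02  ] yaw -92.59981410992556
L [ 0.441  -0.0588  0.02  ] [ 0.4325 -0.2201  0.02  ] yaw -93.01116907561365
R w4 [ 0.5783 -0.0716  0.02  ] [ 0.5702 -0.2362  0.02  ] -92.81828448270414
plate edge [ 0.4438 -0.1158  0.02  ] [ 0.5734 -0.122   0.02  ] yaw 87.25809313860623
plate edge w4 [ 0.4437 -0.1147  0.02  ] [ 0.5731 -0.1219  0.02  ]
mouth end w4 [0.4473 0.0199 0.02  ] [0.5789 0.0136 0.02  ]
pad w4w5 (array([ 0.50599621, -0.15117196,  0.08414642]), [np.float64(2.3823688004741068e-05), np.float64(2.3823688004784927e-05)]) pad all (array([ 0.50456908, -0.15056341,  0.08414831]), [np.float64(0.0014633357462454633), np.float64(0.0014674655054808044), np.float64(0.0020227148115486786), np.float64(0.0015153182319319245)])
0.08 [ 0.5075 -0.1509  0.08  ] [ 0.5075 -0.1519  0.08  ] [ 0.5027 -0.1512  0.08  ]
0.085 [ 0.5057 -0.1512  0.085 ] [ 0.5057 -0.151   0.085 ] [ 0.5025 -0.1504  0.085 ]
0.09 [ 0.5039 -0.1515  0.09  ] [ 0.504  -0.1502  0.09  ] [ 0.5023 -0.1495  0.09  ]
0.095 [ 0.5021 -0.1518  0.095 ] [ 0.5022 -0.1494  0.095 ] [ 0.5021 -0.1487  0.095 ]
lug back [ 0.4741 -0.1722  0.031 ]
lug front [ 0.4748 -0.1579  0.031 ]
lug left [ 0.466  -0.1638  0.031 ]
screw [ 0.4741 -0.1665  0.031 ]
nail [ 0.47431544 -0.26290584  0.02      ] [ 0.53394297 -0.26621484  0.02      ]
```

Run:
```python
from h import *
from bench import vision
im,K,T=load("w5"); Tc=np.linalg.inv(T_tool(get_obs()))@T
c=cv2.resize(im[160:350,185:340],None,fx=4,fy=3,interpolation=cv2.INTER_CUBIC); cv2.imwrite("pics/hand.png",c)
hsv=cv2.cvtColor(im,cv2.COLOR_BGR2HSV)
m=cv2.inRange(hsv,(14,150,90),(34,255,255))|cv2.inRange(hsv,(0,170,80),(8,255,255))
def px(v,lo,hi):
    w=np.where(m[v,lo:hi])[0]; return w.min()+lo,w.max()+lo
for v in (172,180,190,210,320,330,340,344): print(v,px(v,185,345))
for u in (205,230,260,290,315):
    w=np.where(m[150:350,u])[0]+150; print(u,w.min(),w.max())
```

```text
172 (np.int64(193), np.int64(330))
180 (np.int64(194), np.int64(329))
190 (np.int64(194), np.int64(329))
210 (np.int64(195), np.int64(328))
320 (np.int64(202), np.int64(322))
330 (np.int64(202), np.int64(321))
340 (np.int64(202), np.int64(321))
344 (np.int64(202), np.int64(321))
205 167 345
230 167 345
260 167 345
290 167 345
315 166 345
```

View pics/hand.png

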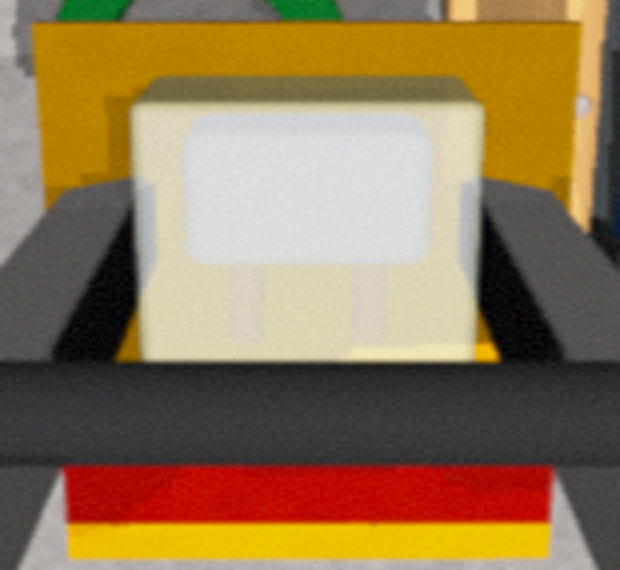

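Run:
```python
from h import *
im,K,T=load("w5"); o=get_obs(); TT=T_tool(o); Tc=np.linalg.inv(TT)@T
for z in (0.000,0.0025,0.005):
    q=[onz(K,Tc,u,z)*1000 for u in((192.8,166.6),(330.8,166.4),(201.5,345.9),(322.3,345.9))]
    print(z,[x[:2].round(1).tolist() for x in q], "w",(q[1]-q[0])[0].round(1),(q[3]-q[2])[0].round(1),"len",((q[2]+q[3]-q[0]-q[1])/2)[1].round(1))
```

```text
0.0 [[-39.0, -40.0], [40.2, -40.0], [-39.2, 78.8], [40.4, 78.9]] w 79.1 79.6 len 118.8
0.0025 [[-39.5, -39.6], [40.7, -39.6], [-39.8, 80.8], [40.9, 80.9]] w 80.2 80.7 len 120.5
0.005 [[-40.1, -39.3], [41.3, -39.3], [-40.3, 82.8], [41.5, 83.0]] w 81.3 81.8 len 122.2
```

Run:
```python
from h import *
Rt=R.from_euler('xyz',[np.pi,0,np.radians(-2.8)]).as_matrix()
print(rel([0.5111,-0.0259,0.045],Rt))
```

```text
(array([ 0.4561, -0.8516,  0.7361]), array([-0.0003,  0.    ,  0.0006]))
```

>>> servo_tool --targets "0.3 0.07 -0.13 0 0 0 0;0.3 0.14 -0.26 0 0 0 0;0.3 0.22 -0.41 0 0 0 0;0.3 0.3 -0.56 0 0 0 0;0.3 0.38 -0.71 0 0 0 0;0.3 0.456 -0.85 0.1 0 0 0;0.3 0.456 -0.85 0.25 0 0 0;0.3 0.456 -0.85 0.4 0 0 0;0.3 0.456 -0.85 0.55 0 0 0;0.3 0.456 -0.85 0.68 0 0 0;0.3 0.456 -0.85 0.735 0 0 0;0.3 0.456 -0.85 0.735 0 0 0"

```text
time: 7.73
tool_pos: [0.5069, -0.0258, 0.0404]
ee_rot: [-3.14, 0.01, -0.047]
wrist_force: [-0.9, -0.8, -0.4]
width: 0.0457
```

Run:
```python
from h import *
o=get_obs();print(o["time"],o["tool_pos"],o["ee_rot"],o["qvel"].round(3),o["width"])
im,K,T=snap("wrist","w6");
```

```text
7.7333 [ 0.50692092 -0.02579173  0.04041838] [-3.14013181  0.0097714  -0.04658975] [-0.007 -0.042 -0.086 -0.001  0.041 -0.002] 0.045679066712941266
```

View pics/w6.png

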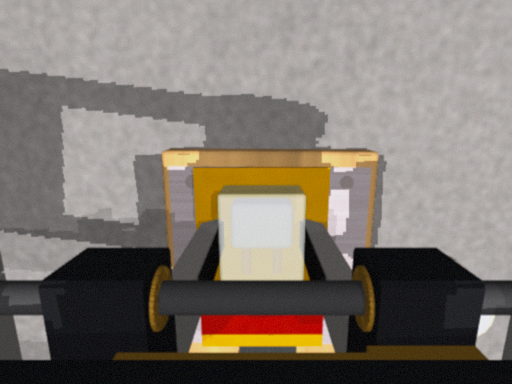

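>>> servo_tool --targets "0.3 0 0 0 0 0 0;0.3 0 0 0 0 0 0;0.3 0 0 0 0 0 0"

```text
time: 8.03
tool_pos: [0.5126, -0.028, 0.0476]
ee_rot: [3.141, -0.005, -0.049]
wrist_force: [0.1, 0.5, -0.5]
width: 0.0456
```

Run:
```python
from h import *
o=get_obs();print(o["time"],o["tool_pos"],o["ee_rot"],o["qvel"].round(3),o["width"])
im,K,T=snap("wrist","w7"); 
cv2.imwrite("pics/w7c.png",cv2.resize(im[135:275,150:390],None,fx=3.3,fy=3.3,interpolation=cv2.INTER_CUBIC))
```

```text
8.0333 [ 0.51256408 -0.02804207  0.04760882] [ 3.14103392 -0.00451766 -0.04851354] [-0.006  0.002  0.008 -0.    -0.001 -0.001] 0.045632329345335676
```

View pics/w7c.png

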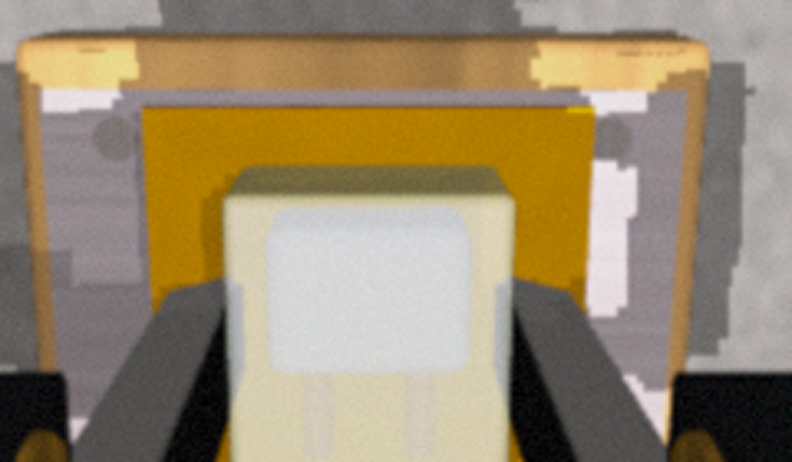

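Run:
```python
from h import *
im,K,T=load("w7"); o=get_obs()
f=lambda u,v:((u+.0)/3.3+150,v/3.3+135)
Tt=T_tool(o)
loc=lambda p:(np.linalg.inv(Tt)@np.append(p,1))[:3]*1000
for nm,ps in (("board L",((20,70),(40,370))),("board R",((708,60),(672,390))),("plate L",((42,110),(63,400))),("plate R",((688,95),(661,370))),("mouth",((50,40),(670,36)))):
    q=[loc(onz(K,T,f(*p),0.02)) for p in ps]; d=q[1]-q[0]
    print(nm,[x[:2].round(1).tolist() for x in q],"angle of line from tool y deg",np.degrees(np.arctan2(d[0],d[1])).round(2) if nm!="mouth" else np.degrees(np.arctan2(d[1],d[0])).round(2))
Tc=np.linalg.inv(Tt)@T
for p in ((142,107),(597,107),(152,300),(586,300)): print("card",(onz(K,Tc,f(*p),0.0025)*1000).round(1))
```

```text
board L [[-68.6, -43.2], [-69.2, 20.5]] angle of line from tool y deg -0.56
board R [[68.3, -45.0], [65.8, 25.5]] angle of line from tool y deg -2.02
plate L [[-64.8, -35.2], [-64.8, 27.4]] angle of line from tool y deg 0.01
plate R [[64.8, -38.0], [63.2, 20.9]] angle of line from tool y deg -1.6
mouth [[-62.2, -49.1], [60.4, -49.8]] angle of line from tool y deg -0.32
card [-39.3 -39.2   2.5]
card [ 41.1 -39.2   2.5]
card [-39.3  -3.4   2.5]
card [40.8 -3.3  2.5]
```

Run:
```python
from h import *
def yaw(K,T,pts,z):
    w=np.array([onz(K,T,p,z)[:2]*1000 for p in pts],np.float32)
    l=cv2.fitLine(w,cv2.DIST_HUBER,0,0.01,0.01).ravel(); 
    a=np.degrees(np.arctan2(l[1],l[0])); a=a-180 if a>0 else a
    n=np.array([-l[1],l[0]]); res=(w-l[2:])@n
    return round(a,2),l[2:].round(1),round(float(res.std()),2)
def edge(g,line,lo,hi,sgn,axis):
    # sub-pixel strongest gradient
    s=g[line,lo:hi] if axis=='row' else g[lo:hi,line]
    d=np.diff(cv2.GaussianBlur(s.reshape(1,-1).astype(np.float32),(5,1),0).ravel())*sgn
    i=int(d.argmax()); 
    if 0<i<len(d)-1:
        a,b,c=d[i-1:i+2]; i+=0.5*(a-c)/(a-2*b+c)
    return lo+i+0.5
# top image: use R-B (wood warmth)
b,K,T=load("top0"); g=b[:,:,2].astype(float)
up=[(u,edge(g,u,177,193,1,'col')) for u in range(276,394,2)]
dn=[(u,edge(g,u,222,242,-1,'col')) for u in range(276,394,2)]
print("top upper",yaw(K,T,up,.02),"lower",yaw(K,T,dn,.02))
lf=[(edge(g,v,264,280,1,'row'),v) for v in range(188,226)]
print("top mouth",yaw(K,T,lf,.02))
for f,v0,v1,lo,hi in (("w5",5,235,396,428),("w4",20,200,400,430)):
    b,K,T=load(f); g=b[:,:,2].astype(float)-b[:,:,0]
    pr=[(edge(g,v,lo,hi,-1,'row'),v) for v in range(v0,v1,3)]
    print(f,"right",yaw(K,T,pr,.02), pr[0],pr[-1])
    pl=[(edge(g,v,290,312,1,'row'),v) for v in range(15 if f=="w4" else 2,140,3)]
    print(f,"left",yaw(K,T,pl,.02),pl[0],pl[-1])
b,K,T=load("w4"); g=b[:,:,2].astype(float)
pm=[(u,edge(g,u,3,20,1,'col')) for u in range(308,420,2)]; print("w4 mouth",yaw(K,T,pm,.02))
b,K,T=load("w5"); g=b[:,:,0].astype(float)
pm=[(u,edge(g,u,65,82,-1,'col')) for u in list(range(308,336,1))+list(range(382,412))]; print("w5 plate",yaw(K,T,pm,.02))
b,K,T=load("w7"); g=b[:,:,2].astype(float)
pm=[(u,edge(g,u,140,153,1,'col')) for u in range(165,357,2)]; print("w7 mouth",yaw(K,T,pm,.02))
```

```text
top upper (np.float32(-92.86), array([ 570.6, -194.4], dtype=float32), 2.72) lower (np.float32(-93.03), array([ 436.9, -144.6], dtype=float32), 0.76)
top mouth (np.float32(-2.42), array([514. ,  21.4], dtype=float32), 0.92)
w5 right (np.float32(-92.99), array([ 573.3, -177. ], dtype=float32), 0.09) (np.float32(425.61237), 5) (np.float32(400.76382), 233)
w5 left (np.float32(-93.01), array([ 437.1, -109.4], dtype=float32), 0.1) (np.float32(300.8163), 2) (np.float32(296.8925), 137)
w4 right (np.float32(-93.03), array([577.5, -94.8], dtype=float32), 0.11) (np.float32(425.70618), 20) (np.float32(407.0327), 197)
w4 left (np.float32(-93.01), array([440.1, -51.6], dtype=float32), 0.11) (np.float32(301.93835), 15) (np.float32(298.807), 138)
w4 mouth (np.float32(-2.96), array([504.6,  20.3], dtype=float32), 0.17)
w5 plate (np.float32(-2.84), array([ 508.6, -119. ], dtype=float32), 0.05)
w7 mouth (np.float32(-3.06), array([514.7,  20.9], dtype=float32), 0.11)
```

Run:
```python
from h import *
Rt=R.from_euler('xyz',[np.pi,0,np.radians(-3.0)]).as_matrix()
print(rel([0.5107,-0.0243,0.0275],Rt))
```

```text
(array([-0.0076, -0.0149,  0.0793]), array([ 0.0001, -0.0013,  0.0012]))
```

>>> servo_tool --targets "0.3 -0.008 -0.015 0.03 0 -0.0013 0.0012;0.3 -0.008 -0.015 0.06 0 -0.0013 0.0012;0.3 -0.008 -0.015 0.079 0 -0.0013 0.0012;0.3 -0.008 -0.015 0.079 0 -0.0013 0.0012;0.3 -0.008 -0.015 0.079 0 -0.0013 0.0012;0.3 -0.008 -0.015 0.079 0 -0.0013 0.0012"

```text
time: 8.58
tool_pos: [0.5088, -0.024, 0.0251]
ee_rot: [-3.141, 0.005, -0.053]
wrist_force: [-0.4, 0.4, 1.2]
width: 0.0459
```

>>> servo_tool --targets "0.3 0 0 0.003 0 0 0;0.3 0 0 0.005 0 0 0;0.3 0 0 0.005 0 0 0"

```text
time: 8.83
tool_pos: [0.5088, -0.024, 0.0251]
ee_rot: [-3.141, 0.005, -0.053]
wrist_force: [-4.5, 1.3, 7.5]
width: 0.0458
```

>>> servo_tool --targets "0.3 0 0 -0.008 0 0 0;0.3 0 0 -0.008 0 0 0;0.3 0 0 -0.008 0 0 0;0.3 0 0 -0.008 0 0 0"

```text
time: 9.17
tool_pos: [0.5088, -0.0242, 0.0257]
ee_rot: [3.141, 0.005, -0.053]
wrist_force: [-0.7, 0.5, 0.1]
width: 0.0462
```

Run:
```python
from h import *
o=get_obs();print(o["time"],o["tool_pos"].round(4),o["ee_rot"],o["qvel"].round(3),o["joint_positions"].round(4),o["wrist_force"])
im,K,T=snap("wrist","w8"); 
cv2.imwrite("pics/w8c.png",cv2.resize(im[135:275,150:390],None,fx=3.3,fy=3.3,interpolation=cv2.INTER_CUBIC))
Rt=R.from_euler('xyz',[np.pi,0,np.radians(-3.0)]).as_matrix()
print(rel([0.5107,-0.0243,0.0275],Rt))
```

```text
9.1667 [ 0.5088 -0.0242  0.0257] [ 3.14148069  0.00473058 -0.05268648] [0.002 0.001 0.    0.002 0.    0.001] [-1.5850e-01  1.0990e-01  1.7139e+00 -6.0000e-04  1.3225e+00 -1.0560e-01] [-0.74506668  0.52617407  0.07689069]
(array([ 0.0074, -0.0001, -0.0073]), array([ 0.    ,  0.0015, -0.0001]))
```

View pics/w8c.png

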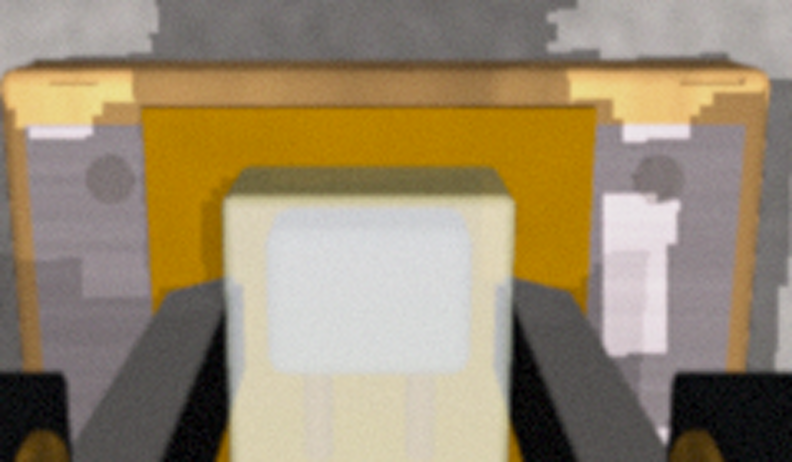

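>>> servo_tool --targets "0.3 0.0096 0 -0.006 0 0.0012 0;0.3 0.0096 0 -0.006 0 0.0012 0;0.3 0.0096 0 -0.006 0 0.0012 0;0.3 0.0096 0 -0.006 0 0.0012 0"

```text
time: 9.55
tool_pos: [0.5115, -0.0243, 0.0277]
ee_rot: [3.141, 0.0, -0.053]
wrist_force: [0.2, 0.2, -0.6]
width: 0.0455
```

Run:
```python
from h import *
o=get_obs();print(o["time"],o["tool_pos"].round(4),o["ee_rot"],o["qvel"].round(3),o["wrist_force"])
im,K,T=snap("wrist","w9"); 
cv2.imwrite("pics/w9c.png",cv2.resize(im[135:275,150:390],None,fx=3.3,fy=3.3,interpolation=cv2.INTER_CUBIC))
```

```text
9.55 [ 0.5115 -0.0243  0.0277] [ 3.14145814e+00  3.29434431e-04 -5.26274376e-02] [-0.    -0.     0.001  0.001  0.002  0.   ] [ 0.21216511  0.17623189 -0.61159684]
```

View pics/w9c.png

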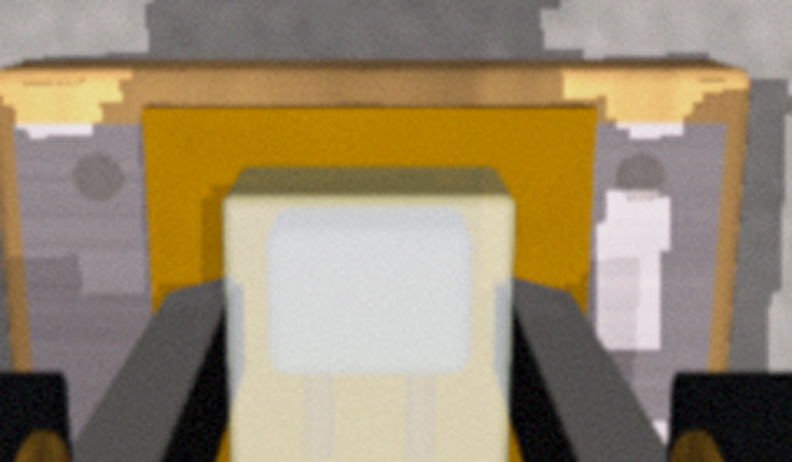

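The card is now centred (129 vs 132 px margins) and parallel to the plate edges. Next I slide in to just short of the gauge.

>>> servo_tool --targets "0.3 0 0.02 0.005 0 0 0;0.3 0 0.05 0.005 0 0 0;0.3 0 0.08 0.005 0 0 0;0.3 0 0.11 0.005 0 0 0;0.3 0 0.14 0.005 0 0 0;0.3 0 0.16 0.005 0 0 0;0.3 0 0.176 0.005 0 0 0;0.3 0 0.176 0.005 0 0 0;0.3 0 0.176 0.005 0 0 0"

```text
time: 10.35
tool_pos: [0.5092, -0.0684, 0.0265]
ee_rot: [-3.141, 0.0, -0.053]
wrist_force: [-0.7, 0.1, -0.8]
width: 0.0456
```

Run:
```python
from h import *
o=get_obs();print(o["time"],o["tool_pos"].round(4),o["ee_rot"],o["qvel"].round(3),o["wrist_force"])
im,K,T=snap("scene","s1"); 
cv2.imwrite("pics/s1c.png",cv2.resize(im[110:230,150:290],None,fx=5,fy=5,interpolation=cv2.INTER_CUBIC))
```

```text
10.35 [ 0.5092 -0.0684  0.0265] [-3.14142404e+00  2.70597706e-04 -5.32388496e-02] [ 0.01   0.001  0.002 -0.     0.     0.001] [-0.72720787  0.14533153 -0.77929552]
```

View pics/s1c.png

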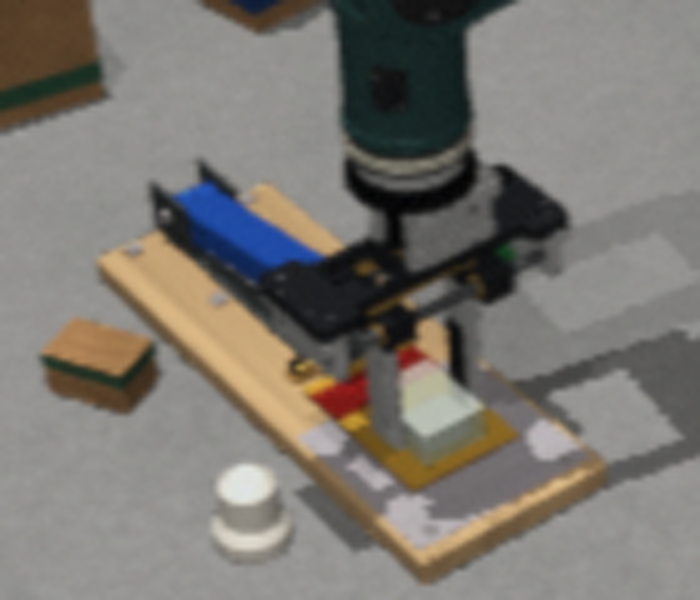

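The pack is under the nose with its edge about 9 mm short of the gauge. I'll go forward 6 mm and then in 1 mm steps, reading the force each time.

>>> servo_tool --targets "0.3 0 0.008 0.002 0 0 0;0.3 0 0.016 0.002 0 0 0;0.3 0 0.022 0.002 0 0 0;0.3 0 0.022 0.002 0 0 0;0.3 0 0.022 0.002 0 0 0"

```text
time: 10.82
tool_pos: [0.5089, -0.0737, 0.0259]
ee_rot: [3.142, 0.0, -0.053]
wrist_force: [-0.2, 0.5, -1.0]
width: 0.0457
```

>>> servo_tool --targets "0.3 0 0.004 0 0 0 0;0.3 0 0.004 0 0 0 0;0.3 0 0.004 0 0 0 0"

```text
time: 11.07
tool_pos: [0.5088, -0.0747, 0.0259]
ee_rot: [3.142, 0.0, -0.053]
wrist_force: [-0.7, -0.2, -1.0]
width: 0.0458
```

>>> servo_tool --targets "0.3 0 0.004 0 0 0 0;0.3 0 0.004 0 0 0 0;0.3 0 0.004 0 0 0 0"

```text
time: 11.32
tool_pos: [0.5088, -0.0758, 0.026]
ee_rot: [3.141, 0.0, -0.053]
wrist_force: [0.1, -0.9, -0.5]
width: 0.0459
```

>>> servo_tool --targets "0.3 0 0.003 0 0 0 0;0.3 0 0.003 0 0 0 0;0.3 0 0.003 0 0 0 0"

```text
time: 11.57
tool_pos: [0.5088, -0.0765, 0.026]
ee_rot: [3.142, 0.0, -0.053]
wrist_force: [0.0, 0.5, -0.9]
width: 0.0456
```

>>> servo_tool --targets "0.3 0 0.003 0 0 0 0;0.3 0 0.003 0 0 0 0;0.3 0 0.003 0 0 0 0"

```text
time: 11.82
tool_pos: [0.5087, -0.0773, 0.026]
ee_rot: [3.142, 0.0, -0.053]
wrist_force: [-0.8, 0.4, -0.7]
width: 0.0457
```

>>> servo_tool --targets "0.3 0 0.003 0 0 0 0;0.3 0 0.003 0 0 0 0;0.3 0 0.003 0 0 0 0"

```text
time: 12.07
tool_pos: [0.5086, -0.078, 0.026]
ee_rot: [3.141, 0.0, -0.053]
wrist_force: [0.3, 0.7, -1.2]
width: 0.0455
```

>>> servo_tool --targets "0.3 0 0.003 0 0 0 0;0.3 0 0.003 0 0 0 0;0.3 0 0.003 0 0 0 0"

```text
time: 12.32
tool_pos: [0.5086, -0.0781, 0.026]
ee_rot: [-3.141, 0.0, -0.053]
wrist_force: [0.0, 2.7, 0.8]
width: 0.0456
```

>>> servo_tool --targets "0.3 0 0.003 0 0 0 0;0.3 0 0.003 0 0 0 0;0.3 0 0.003 0 0 0 0"

```text
time: 12.57
tool_pos: [0.5086, -0.0782, 0.0261]
ee_rot: [-3.139, 0.0, -0.052]
wrist_force: [-0.3, 4.9, 1.2]
width: 0.0458
```

>>> servo_tool --targets "0.3 0 0.003 0 0 0 0;0.3 0 0.003 0 0 0 0;0.3 0 0.003 0 0 0 0"

```text
time: 12.82
tool_pos: [0.5086, -0.0782, 0.0262]
ee_rot: [-3.138, 0.0, -0.052]
wrist_force: [0.2, 6.5, 1.7]
width: 0.0457
```

Contact at y = −0.0782: the TCP has stalled and force rises to 6.5 N, below 15 N, with yaw unchanged. I ease the push and settle the card on the board.

>>> servo_tool --targets "0.3 0 -0.004 0.002 0 0 0;0.3 0 -0.004 0.003 0 0 0;0.3 0 -0.004 0.003 0 0 0;0.3 0 -0.004 0.003 0 0 0"

```text
time: 13.15
tool_pos: [0.5087, -0.0781, 0.0256]
ee_rot: [-3.14, 0.0, -0.052]
wrist_force: [0.1, 5.7, 1.4]
width: 0.0454
```

Run:
```python
from h import *
o=get_obs();print(o["time"],o["tool_pos"].round(4),o["ee_rot"],o["qvel"].round(3),o["wrist_force"],o["wrist_torque"])
im,K,T=snap("wrist","w10"); s,_,_=snap("scene","s2"); t,_,_=snap("top","t2")
c=np.hstack([cv2.resize(im[135:275,150:390],(480,280)),cv2.resize(t[170:245,260:410],(320,160)) if 0 else np.zeros((280,1,3),np.uint8)])
cv2.imwrite("pics/w10c.png",cv2.resize(im[135:275,150:390],None,fx=3.3,fy=3.3,interpolation=cv2.INTER_CUBIC))
cv2.imwrite("pics/s2c.png",cv2.resize(s[160:215,180:270],None,fx=8,fy=8,interpolation=cv2.INTER_CUBIC))
```

```text
13.15 [ 0.5087 -0.0781  0.0256] [-3.13970351e+00  7.00979851e-05 -5.23986090e-02] [-0.002  0.    -0.002  0.001 -0.001  0.   ] [0.05035222 5.7012525  1.4270374 ] [ 0.865526    0.02000616 -0.08480339]
```

View pics/w10c.png

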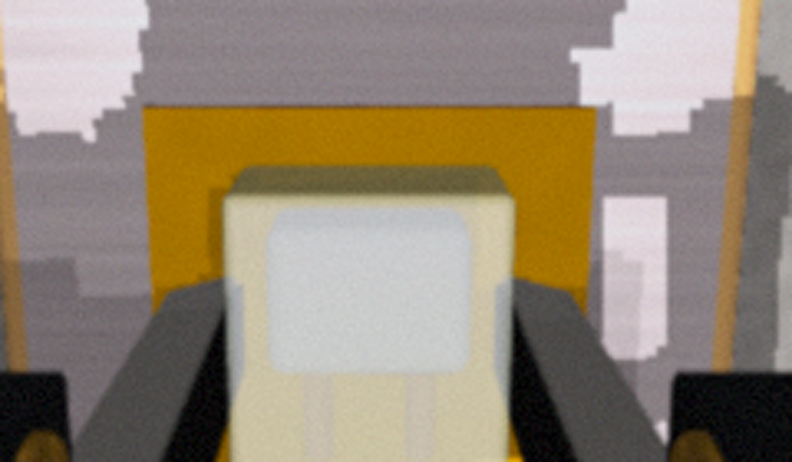

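View pics/s2c.png

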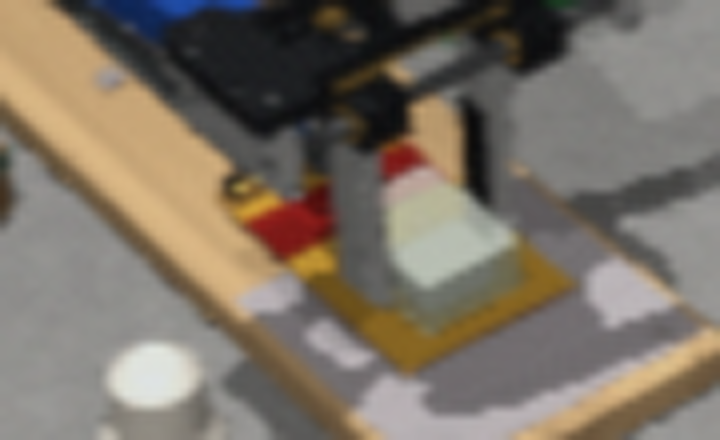

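The card's margins to the plate are even and its corner meets the brass lug at scene crop (240,190). I ease to about 3 N and release.

>>> servo_tool --targets "0.3 0 -0.003 0.001 0 0 0;0.3 0 -0.003 0.001 0 0 0;0.3 0 -0.003 0.001 0 0 0"

```text
time: 13.55
tool_pos: [0.5088, -0.0781, 0.0252]
ee_rot: [-3.141, -0.0, -0.052]
wrist_force: [-0.4, 5.4, 3.5]
width: 0.046
```

>>> servo_tool --targets "0.3 0 -0.003 -0.002 0 0 0;0.3 0 -0.003 -0.002 0 0 0;0.3 0 -0.003 -0.002 0 0 0"

```text
time: 13.8
tool_pos: [0.5087, -0.0781, 0.0253]
ee_rot: [3.141, 0.0, -0.053]
wrist_force: [0.9, 1.4, -0.6]
width: 0.0458
```

Light contact now (1.4 N). Opening.

>>> servo_tool --targets "0.55 0 0 0 0 0 0;0.7 0 0 0 0 0 0;0.85 0 0 0 0 0 0;0.85 0 0 0 0 0 0;0.85 0 0 0 0 0 0;0.85 0 0 0 0 0 0;0.85 0 0 0 0 0 0"

```text
time: 14.38
tool_pos: [0.5087, -0.0778, 0.0254]
ee_rot: [3.141, 0.0, -0.053]
wrist_force: [0.5, 0.1, 0.1]
width: 0.0798
```

Run:
```python
from h import *
o=get_obs();print(o["time"],o["width"],o["tool_pos"].round(4),o["ee_rot"],o["wrist_force"])
im,K,T=snap("wrist","w11"); cv2.imwrite("pics/w11c.png",cv2.resize(im[135:275,150:390],None,fx=3.3,fy=3.3,interpolation=cv2.INTER_CUBIC))
```

```text
14.3833 0.07979325071252907 [ 0.5087 -0.0778  0.0254] [ 3.14130468e+00  2.92130728e-04 -5.26626456e-02] [0.51675436 0.06880583 0.12797873]
```

View pics/w11c.png

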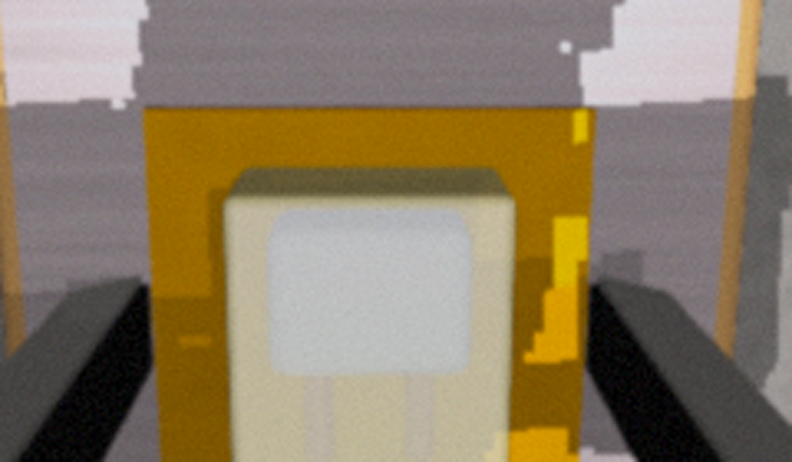

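The pack stayed put on release. Now straight up, then shut the fingers and re-measure from above.

>>> servo_tool --targets "0.85 0 0 -0.08 0 0 0;0.85 0 0 -0.2 0 0 0;0.85 0 0 -0.35 0 0 0;0.4 0 0 -0.5 0 0 0;0 0 0.1 -0.6 0 0 0;0 0 0.22 -0.65 0 0 0;0 0 0.29 -0.65 0 0 0;0 0 0.29 -0.65 0 0 0;0 0 0.29 -0.65 0 0 0;0 0 0.29 -0.65 0 0 0;0 0 0.29 -0.65 0 0 0;0 0 0.29 -0.65 0 0 0"

```text
time: 15.43
tool_pos: [0.5047, -0.149, 0.1873]
ee_rot: [-3.141, 0.002, -0.051]
wrist_force: [-0.3, 0.2, 0.2]
width: 0.0238
```

Run:
```python
from h import *
o=get_obs();print(o["time"],o["width"],o["tool_pos"].round(4),o["ee_rot"],o["wrist_force"])
im,K,T=snap("wrist","w12");
```

```text
15.4333 0.023776058760711948 [ 0.5047 -0.149   0.1873] [-3.14096833e+00  1.53930072e-03 -5.11888377e-02] [-0.31361043  0.22401462  0.196269  ]
```

View pics/w12.png

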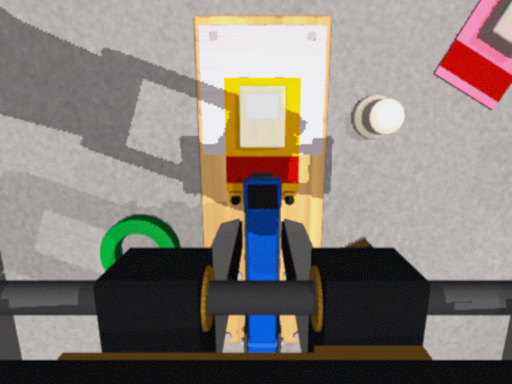

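Run:
```python
from h import *
im,K,T=load("w12")
cv2.imwrite("pics/w12c.png",cv2.resize(im[145:225,205:325],None,fx=6,fy=6,interpolation=cv2.INTER_CUBIC))
c,r,b=card(im,K,T,z=0.023,roi=(215,70,310,193)); print(r)
for z in(.08,.084,.088): print(z,onz(K,T,(263.3,196),z).round(4))
```

```text
((508.07342529296875, -99.94570922851562), (120.72109985351562, 105.37203216552734), 87.04222106933594)
0.08 [ 0.5065 -0.1516  0.08  ]
0.084 [ 0.5066 -0.1506  0.084 ]
0.088 [ 0.5066 -0.1497  0.088 ]
```

View pics/w12c.png

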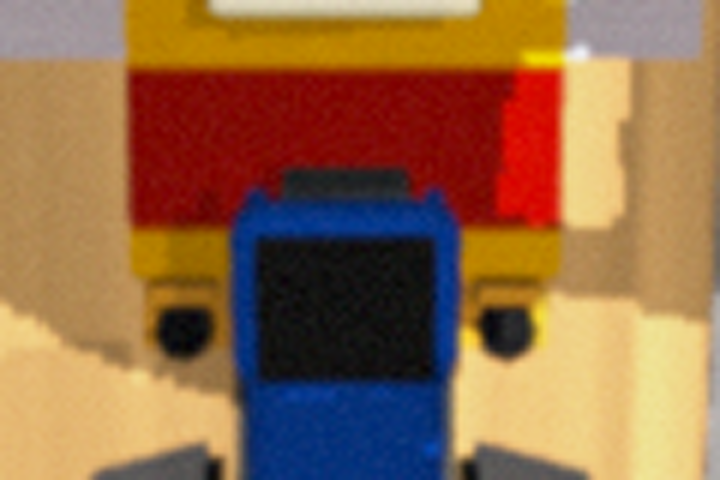

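Both lugs are clear: the card's open end sits at crop row ~275 on both sides, with the lug fronts (~280) directly behind. It is home and square. The pad centre at crop (347,310) triangulates to about (0.506, −0.151, 0.084).

Run:
```python
from h import *
im,K,T=load("w12")
f=lambda u,v:(u/6+205,v/6+145)
for p in ((165,276),(530,276)): print("card edge",onz(K,T,f(*p),.023).round(4))
for p in ((182,281),(182,291),(508,281),(508,291)): print("lug",p,onz(K,T,f(*p),.031).round(4))
print(rel([0.506,-0.1508,0.100],R.from_euler('xyz',[np.pi,0,np.radians(-3.0)]).as_matrix()))
```

```text
card edge [ 0.472  -0.1574  0.023 ]
card edge [ 0.5401 -0.1609  0.023 ]
lug (182, 281) [ 0.4759 -0.1568  0.031 ]
lug (182, 291) [ 0.4758 -0.1586  0.031 ]
lug (508, 281) [ 0.5353 -0.1598  0.031 ]
lug (508, 291) [ 0.5352 -0.1617  0.031 ]
(array([0.0058, 0.0067, 0.3496]), array([-0.0002,  0.0004,  0.0004]))
```

>>> servo_tool --targets "0 0.006 0.007 0.1 0 0 0;0 0.006 0.007 0.2 0 0 0;0 0.006 0.007 0.28 0 0 0;0 0.006 0.007 0.32 0 0 0;0 0.006 0.007 0.34 0 0 0;0 0.006 0.007 0.35 0 0 0;0 0.006 0.007 0.35 0 0 0;0 0.006 0.007 0.35 0 0 0"

```text
time: 16.15
tool_pos: [0.5071, -0.1522, 0.1018]
ee_rot: [3.141, -0.002, -0.052]
wrist_force: [-0.1, -0.4, 0.0]
width: 0.0005
```

>>> servo_tool --targets "0 0 0 0.012 0 0 0;0 0 0 0.024 0 0 0;0 0 0 0.036 0 0 0;0 0 0 0.044 0 0 0;0 0 0 0.044 0 0 0;0 0 0 0.044 0 0 0"

```text
time: 16.65
tool_pos: [0.5061, -0.1519, 0.0892]
ee_rot: [-3.141, 0.001, -0.053]
wrist_force: [0.6, -0.2, 0.6]
width: 0.0007
```

>>> servo_tool --targets "0 0 0.003 0.01 0 0 0;0 0 0 0.02 0 0 0;0 0 0 0.03 0 0 0;0 0 0 0.03 0 0 0"

```text
time: 16.98
tool_pos: [0.506, -0.1518, 0.0813]
ee_rot: [-3.141, 0.001, -0.053]
wrist_force: [-0.1, 0.4, -0.8]
width: 0.0005
```

>>> servo_tool --targets "0 0 0 0.008 0 0 0;0 0 0 0.016 0 0 0;0 0 0 0.024 0 0 0;0 0 0 0.024 0 0 0"

```text
time: 17.32
tool_pos: [0.5062, -0.1518, 0.0755]
ee_rot: [-3.141, 0.001, -0.053]
wrist_force: [-0.6, 0.7, 0.7]
width: 0.0001
```

>>> servo_tool --targets "0 0 0 0.008 0 0 0;0 0 0 0.016 0 0 0;0 0 0 0.016 0 0 0"

```text
time: 17.57
tool_pos: [0.5063, -0.1519, 0.0716]
ee_rot: [-3.142, 0.0, -0.053]
wrist_force: [1.6, 0.4, 0.9]
width: 0.0003
```

>>> servo_tool --targets "0 0 0 0.008 0 0 0;0 0 0 0.016 0 0 0;0 0 0 0.016 0 0 0"

```text
time: 17.82
tool_pos: [0.5065, -0.1517, 0.0685]
ee_rot: [-3.141, -0.0, -0.053]
wrist_force: [-1.4, 1.3, 5.6]
width: 0.0001
```

Run:
```python
from h import *
o=get_obs();print(o["time"],o["width"],o["tool_pos"].round(4),o["wrist_force"])
im,K,T=snap("scene","s3"); cv2.imwrite("pics/s3c.png",cv2.resize(im[120:220,150:270],None,fx=6,fy=6,interpolation=cv2.INTER_CUBIC))
```

```text
17.8167 8.750947923013034e-05 [ 0.5065 -0.1517  0.0685] [-1.36261763  1.28236644  5.59517174]
```

View pics/s3c.png

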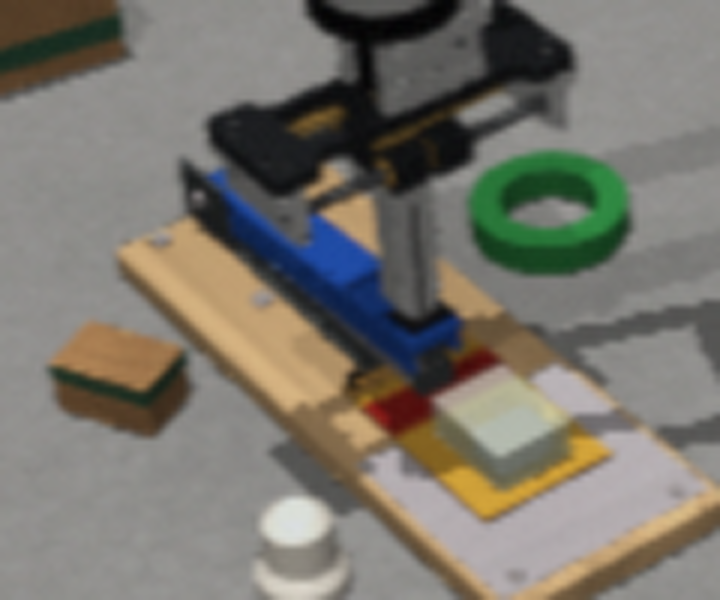

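The fingertips are centred on the black pad, the head is down on the pack, and 5.6 N marks the start of cap travel. I continue in small steps to the stop.

>>> servo_tool --targets "0 0 0 0.008 0 0 0;0 0 0 0.016 0 0 0;0 0 0 0.016 0 0 0"

```text
time: 18.12
tool_pos: [0.5065, -0.1513, 0.0651]
ee_rot: [-3.141, -0.001, -0.052]
wrist_force: [-2.7, 3.7, 7.5]
width: 0.0004
```

>>> servo_tool --targets "0 0 0 0.008 0 0 0;0 0 0 0.016 0 0 0;0 0 0 0.016 0 0 0"

```text
time: 18.37
tool_pos: [0.5066, -0.151, 0.0615]
ee_rot: [-3.14, -0.001, -0.052]
wrist_force: [-2.2, 4.0, 10.6]
width: 0.0004
```

>>> servo_tool --targets "0 0 0 0.006 0 0 0;0 0 0 0.006 0 0 0;0 0 0 0.006 0 0 0"

```text
time: 18.62
tool_pos: [0.5066, -0.1508, 0.0605]
ee_rot: [-3.14, -0.001, -0.052]
wrist_force: [-2.4, 4.8, 11.0]
width: 0.0001
```

>>> servo_tool --targets "0 0 0 0.006 0 0 0;0 0 0 0.006 0 0 0;0 0 0 0.006 0 0 0"

```text
time: 18.87
tool_pos: [0.5066, -0.1507, 0.0592]
ee_rot: [-3.14, -0.001, -0.052]
wrist_force: [-3.5, 5.0, 11.8]
width: 0.0004
```

>>> servo_tool --targets "0 0 0 0.004 0 0 0;0 0 0 0.004 0 0 0;0 0 0 0.004 0 0 0"

```text
time: 19.12
tool_pos: [0.5066, -0.1506, 0.0583]
ee_rot: [-3.139, -0.001, -0.052]
wrist_force: [-3.2, 4.9, 11.7]
width: 0.0007
```

>>> servo_tool --targets "0 0 0 0.004 0 0 0;0 0 0 0.004 0 0 0;0 0 0 0.004 0 0 0"

```text
time: 19.37
tool_pos: [0.5067, -0.1506, 0.0581]
ee_rot: [-3.14, -0.001, -0.052]
wrist_force: [-4.3, 5.2, 14.8]
width: 0.0005
```

>>> servo_tool --targets "0 0 0 0.003 0 0 0;0 0 0 0.003 0 0 0;0 0 0 0.003 0 0 0"

```text
time: 19.62
tool_pos: [0.5067, -0.1506, 0.0579]
ee_rot: [-3.14, -0.001, -0.052]
wrist_force: [-5.4, 5.4, 17.2]
width: 0.0006
```

>>> servo_tool --targets "0 0 0 0.002 0 0 0;0 0 0 0.002 0 0 0"

```text
time: 19.78
tool_pos: [0.5067, -0.1506, 0.0578]
ee_rot: [-3.14, -0.001, -0.052]
wrist_force: [-5.3, 6.1, 18.4]
width: 0.0002
```

Run:
```python
from h import *
o=get_obs();print(o["time"],o["tool_pos"].round(4),o["wrist_force"])
im,K,T=snap("scene","s4"); cv2.imwrite("pics/s4c.png",cv2.resize(im[120:220,150:270],None,fx=6,fy=6,interpolation=cv2.INTER_CUBIC))
```

```text
19.7833 [ 0.5067 -0.1506  0.0578] [-5.32146798  6.11472066 18.3535697 ]
```

View pics/s4c.png

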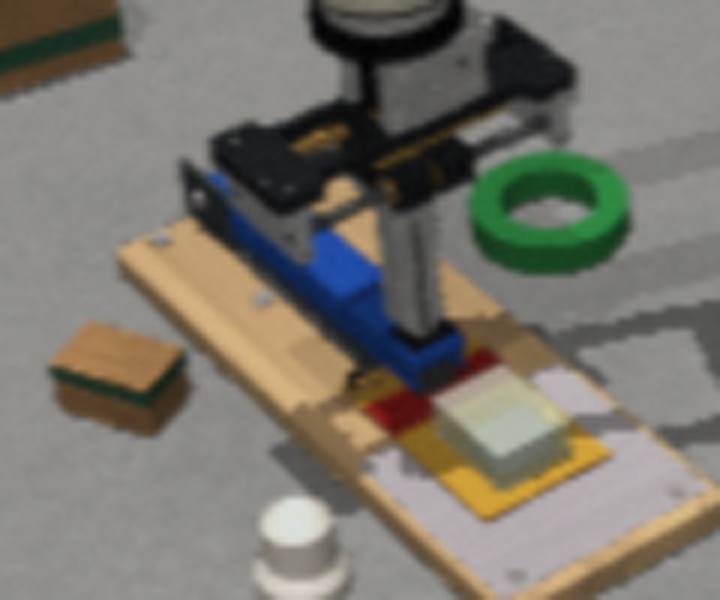

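The cap is on its stop: z stalled at 0.0578 while force climbed to 18.4 N, and the blue cap has sunk flush. Now straight up.

>>> servo_tool --targets "0 0 0 -0.02 0 0 0;0 0 0 -0.05 0 0 0;0 0 0 -0.1 0 0 0;0 0 0 -0.18 0 0 0;0 0 0 -0.3 0 0 0;0 0 0 -0.42 0 0 0;0 0 0 -0.5 0 0 0;0 0 0 -0.5 0 0 0;0 0 0 -0.5 0 0 0;0 0 0 -0.5 0 0 0"

```text
time: 20.67
tool_pos: [0.5055, -0.1518, 0.1769]
ee_rot: [-3.141, 0.003, -0.053]
wrist_force: [0.4, 0.2, 0.8]
width: 0.0005
```

Run:
```python
from h import *
o=get_obs();print(o["time"],o["tool_pos"].round(4),o["ee_rot"],o["wrist_force"])
im,K,T=snap("scene","s5"); cv2.imwrite("pics/s5c.png",cv2.resize(im[120:220,150:270],None,fx=6,fy=6,interpolation=cv2.INTER_CUBIC))
im,K,T=snap("wrist","w13")
```

```text
20.6667 [ 0.5055 -0.1518  0.1769] [-3.14107541e+00  2.84224877e-03 -5.26959038e-02] [0.3784331  0.21323138 0.83816976]
```

View pics/s5c.png

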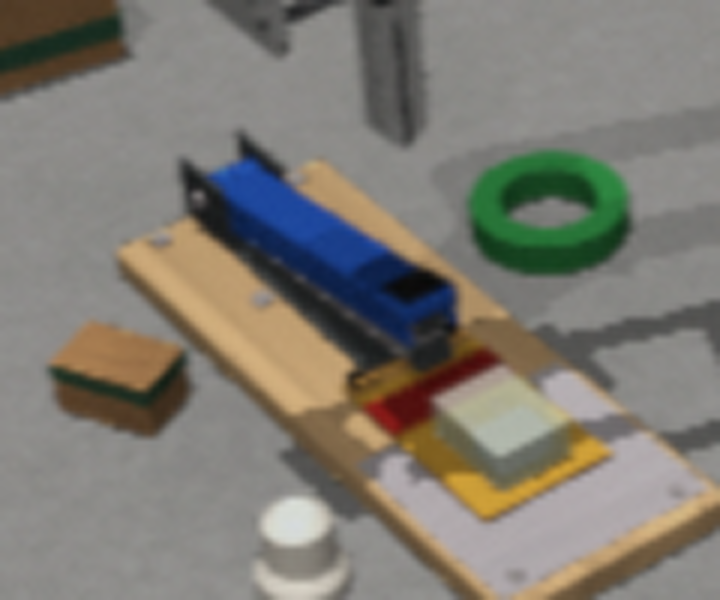

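View pics/w13.png

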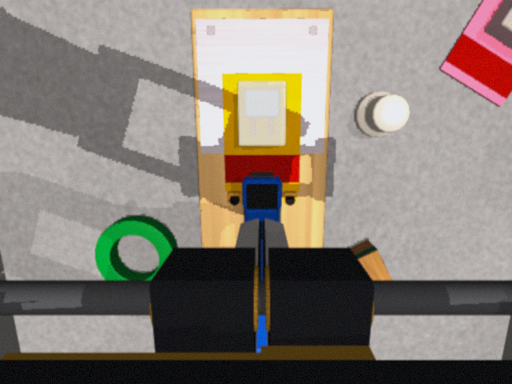

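The head is fully up, the pad at the same spot as before and the pack unmoved. Back over the blister with the fingers opening.

Run:
```python
from h import *
Rt=R.from_euler('xyz',[np.pi,0,np.radians(-3.0)]).as_matrix()
print(rel([0.5087,-0.0779,0.0262],Rt))
```

```text
(array([ 0.0012, -0.2943,  0.6004]), array([-0.0004,  0.0014, -0.0001]))
```

>>> servo_tool --targets "0.5 0.001 -0.1 0 0 0.0007 0;0.9 0.001 -0.2 0 0 0.0007 0;0.9 0.001 -0.294 0 0 0.0007 0;0.9 0.001 -0.294 0 0 0.0007 0;0.9 0.001 -0.294 0.05 0 0.0007 0;0.9 0.001 -0.294 0.12 0 0.0007 0;0.9 0.001 -0.294 0.2 0 0.0007 0;0.9 0.001 -0.294 0.3 0 0.0007 0;0.9 0.001 -0.294 0.3 0 0.0007 0;0.9 0.001 -0.294 0.3 0 0.0007 0"

```text
time: 21.6
tool_pos: [0.5084, -0.0791, 0.1009]
ee_rot: [-3.141, 0.004, -0.054]
wrist_force: [0.2, 0.8, 0.1]
width: 0.0641
```

Run:
```python
from h import *
Rt=R.from_euler('xyz',[np.pi,0,np.radians(-3.0)]).as_matrix()
o=get_obs();print(o["time"],o["width"],o["tool_pos"],rel([0.5087,-0.0779,0.0262],Rt))
im,K,T=snap("wrist","w14")
```

```text
21.6 0.06407947274306582 [ 0.50839286 -0.07908064  0.10086685] (array([ 0.0022, -0.0046,  0.2987]), array([-0.0002,  0.0013, -0.0005]))
```

View pics/w14.png

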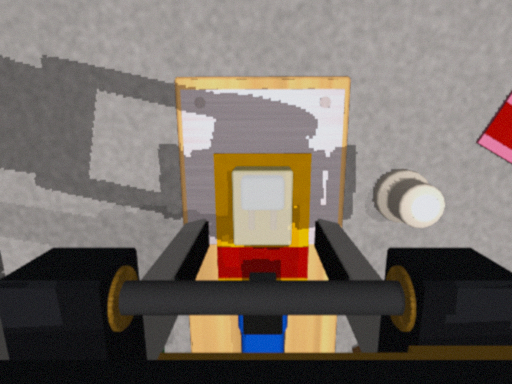

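>>> servo_tool --targets "0.9 0.002 -0.004 0.02 0 0.001 0;0.9 0.002 -0.004 0.04 0 0.001 0;0.9 0.002 -0.004 0.1 0 0.001 0;0.9 0.002 -0.004 0.17 0 0.001 0;0.9 0.002 -0.004 0.24 0 0.001 0;0.9 0.002 -0.004 0.28 0 0.001 0;0.9 0.002 -0.004 0.298 0 0.001 0;0.9 0.002 -0.004 0.298 0 0.001 0;0.9 0.002 -0.004 0.298 0 0.001 0"

```text
time: 22.4
tool_pos: [0.5117, -0.0778, 0.03]
ee_rot: [3.141, -0.006, -0.053]
wrist_force: [0.5, -0.1, -0.4]
width: 0.0844
```

>>> servo_tool --targets "0.6 0 0 0 0 0 0;0.3 0 0 0 0 0 0;0.3 0 0 0 0 0 0;0.3 0 0 0 0 0 0;0.3 0 0 0 0 0 0;0.3 0 0 0 0 0 0;0.3 0 0 0 0 0 0;0.3 0 0 0 0 0 0;0.3 0 0 0 0 0 0;0.3 0 0 0 0 0 0"

```text
time: 23.23
tool_pos: [0.5107, -0.0774, 0.0293]
ee_rot: [-3.141, -0.004, -0.053]
wrist_force: [-2.2, 0.3, 3.4]
width: 0.0457
```

Gripped again (45.7 mm). I lift 3 mm, draw it straight out of the mouth, then raise it.

>>> servo_tool --targets "0.3 0 0 -0.012 0 0 0;0.3 0 -0.03 -0.016 0 0 0;0.3 0 -0.08 -0.016 0 0 0;0.3 0 -0.14 -0.016 0 0 0;0.3 0 -0.2 -0.016 0 0 0;0.3 0 -0.27 -0.016 0 0 0;0.3 0 -0.33 -0.08 0 0 0;0.3 0 -0.38 -0.2 0 0 0;0.3 0 -0.42 -0.32 0 0 0;0.3 0 -0.42 -0.45 0 0 0;0.3 0 -0.42 -0.5 0 0 0;0.3 0 -0.42 -0.5 0 0 0"

```text
time: 24.23
tool_pos: [0.5185, 0.0281, 0.1584]
ee_rot: [3.142, -0.014, -0.052]
wrist_force: [0.8, 0.4, -1.3]
width: 0.0457
```

Run:
```python
from h import *
o=get_obs();print(o["time"],o["width"],o["tool_pos"],o["ee_rot"])
im,K,T=snap("wrist","w15"); im,K,T=snap("scene","s6"); im,K,T=snap("top","t6")
```

```text
24.2333 0.04566607409532487 [0.51848602 0.02805739 0.15838622] [ 3.14155826 -0.01392452 -0.05153932]
```

View pics/w15.png

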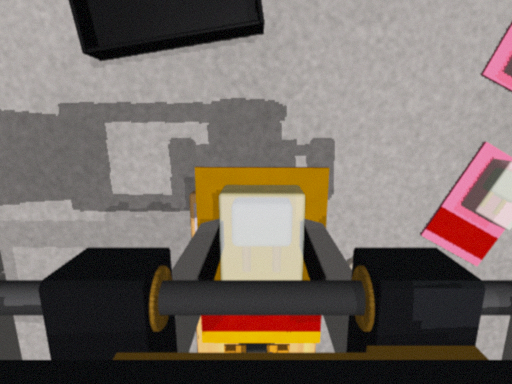

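View pics/s6.png

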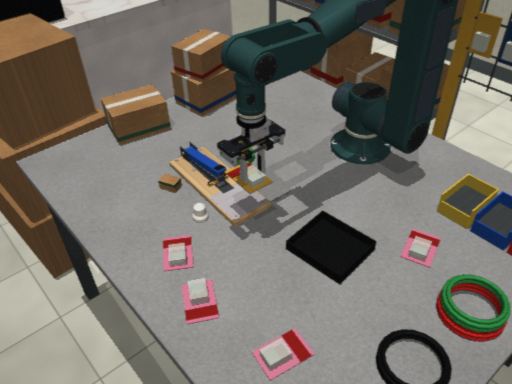

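View pics/t6.png

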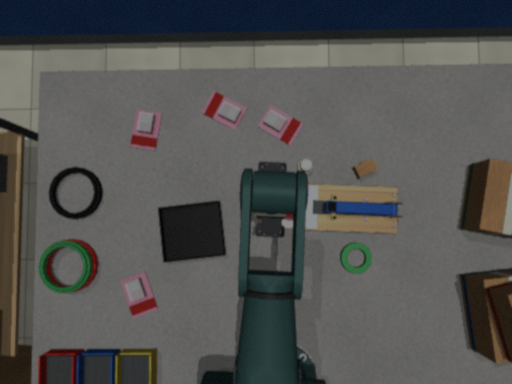

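The pack is out and firmly held. The gauge, stapler and bystanders look unmoved. Next I measure the tray from two views.

Run:
```python
from h import *
i1,K1,T1=load("w1"); t,K,T=load("top0"); s,Ks,Ts=load("scene0")
top=[(159,207),(220,201),(226,255),(164,261)]; w1=[None,(197.5,49),(161,212),(16,178)]
# scene corners approx: 
sc=[(340,280),(287,243),(323,213),(375,242)]
for a,b,c in zip(top,w1,sc):
    print("w1",None if b is None else onz(K1,T1,b,.034).round(4),"top",onz(K,T,a,.034).round(4),"scene",onz(Ks,Ts,c,.034).round(4),"tri top+w1",None if b is None else [x if np.isscalar(x) else np.round(x,4) for x in tri([(K1,T1,b),(K,T,a)])])
c=cv2.resize(t[190:270,150:235],None,fx=6,fy=6,interpolation=cv2.INTER_CUBIC); cv2.imwrite("pics/tray.png",c)
Rt=R.from_euler('xyz',[np.pi,0,np.radians(5.3)]).as_matrix()
print(rel([0.436,0.279,0.16],Rt))
```

```text
w1 None top [0.5107 0.3588 0.034 ] scene [0.5242 0.3695 0.034 ] tri top+w1 None
w1 [0.517  0.3607 0.034 ] top [0.5263 0.1756 0.034 ] scene [0.5364 0.1885 0.034 ] tri top+w1 [array([0.53  , 0.26  , 0.1049]), array([0.0914, 0.0914])]
w1 [0.5339 0.1821 0.034 ] top [0.3657 0.1587 0.034 ] scene [0.3773 0.1724 0.034 ] tri top+w1 [array([ 0.4314,  0.1489, -0.0964]), array([0.0775, 0.0775])]
w1 [0.3717 0.1606 0.034 ] top [0.3501 0.343  0.034 ] scene [0.3561 0.3453 0.034 ] tri top+w1 [array([0.4126, 0.2629, 0.1812]), array([0.0659, 0.0659])]
(array([-0.368 , -0.9883, -0.0331]), array([ 0.0001, -0.0005, -0.0462]))
```

View pics/tray.png

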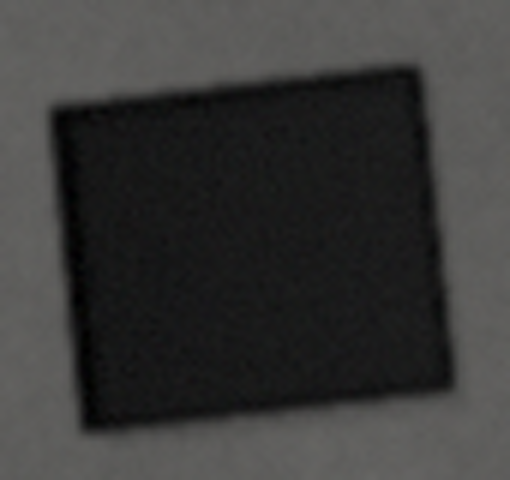

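>>> servo_tool --targets "0.3 -0.06 -0.15 0 0 0 -0.01;0.3 -0.12 -0.3 0 0 0 -0.02;0.3 -0.18 -0.45 0 0 0 -0.03;0.3 -0.24 -0.6 0 0 0 -0.04;0.3 -0.3 -0.75 0 0 0 -0.05;0.3 -0.34 -0.9 0 0 0 -0.05;0.3 -0.36 -0.99 0 0 0 -0.05;0.3 -0.36 -0.99 0 0 0 -0.05;0.3 -0.36 -0.99 0 0 0 -0.05;0.3 -0.36 -0.99 0 0 0 -0.05"

```text
time: 25.22
tool_pos: [0.4385, 0.2779, 0.1515]
ee_rot: [3.139, -0.001, 0.104]
wrist_force: [-0.3, -0.9, 0.8]
width: 0.0456
```

Run:
```python
from h import *
i1,K1,T1=load("w1"); t,K,T=load("top0")
for a,b in (((159,207.5),(197.5,49)),((219.5,201),(161,212)),((226,255),(16,178))):
    x,r=tri([(K1,T1,b),(K,T,a)]); print(x.round(3),np.round(r,4))
Rt=R.from_euler('xyz',[np.pi,0,np.radians(6)]).as_matrix()
o=get_obs();print(o["time"],o["width"],o["tool_pos"],o["ee_rot"]);print(rel([0.439,0.28,0.0155],Rt))
im,K,T=snap("wrist","w16")
```

```text
[0.511 0.364 0.009] [0.0006 0.0006]
[0.529 0.178 0.02 ] [0.0022 0.0022]
[0.366 0.158 0.027] [0.0013 0.0013]
25.2167 0.04563428858152648 [0.43845474 0.27794296 0.15154384] [ 3.13855460e+00 -1.47114497e-03  1.03879567e-01]
(array([ 0.0022, -0.0096,  0.5442]), array([ 0.001 , -0.0005, -0.0003]))
```

View pics/w16.png

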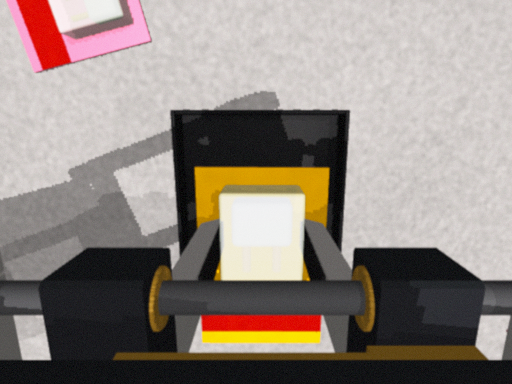

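Run:
```python
from h import *
im,K,T=load("w16"); Ti=np.linalg.inv(T_tool(get_obs()))
for uv in ((171.5,110.5),(349,110.5),(180,240),(342,240)):
    w=onz(K,T,uv,.034); print(uv,w.round(4),((Ti@np.append(w,1))[:3]*1000).round(1))
```

```text
(171.5, 110.5) [0.3497 0.344  0.034 ] [-82.2 -75.4 117.7]
(349, 110.5) [0.5108 0.3607 0.034 ] [ 79.8 -75.5 118.1]
(180, 240) [0.3629 0.2191 0.034 ] [-81.8  50.2 118. ]
(342, 240) [0.5248 0.2357 0.034 ] [ 80.9  50.3 118.4]
```

The wrist view gives the tray rim as 162 mm wide (165 given), centred on the card within about 1 mm and square to it. The card's centre is 3–4 mm off lengthwise, against ±28 mm of room. Lowering.

>>> servo_tool --targets "0.3 0.002 -0.01 0.12 0 0 0;0.3 0.002 -0.01 0.24 0 0 0;0.3 0.002 -0.01 0.36 0 0 0;0.3 0.002 -0.01 0.44 0 0 0;0.3 0.002 -0.01 0.5 0 0 0;0.3 0.002 -0.01 0.53 0 0 0;0.3 0.002 -0.01 0.544 0 0 0;0.3 0.002 -0.01 0.544 0 0 0;0.3 0.002 -0.01 0.544 0 0 0;0.3 0.002 -0.01 0.544 0 0 0"

```text
time: 26.1
tool_pos: [0.4412, 0.282, 0.0192]
ee_rot: [-3.141, -0.008, 0.104]
wrist_force: [1.2, -0.2, -1.4]
width: 0.0457
```

>>> servo_tool --targets "0.3 0 0 0.004 0 0 0;0.3 0 0 0.008 0 0 0;0.3 0 0 0.008 0 0 0"

```text
time: 26.35
tool_pos: [0.4402, 0.2818, 0.0161]
ee_rot: [3.141, -0.006, 0.105]
wrist_force: [0.8, 0.3, -0.2]
width: 0.0458
```

>>> servo_tool --targets "0.3 0 0 0.004 0 0 0;0.3 0 0 0.006 0 0 0;0.3 0 0 0.006 0 0 0"

```text
time: 26.6
tool_pos: [0.4399, 0.2817, 0.014]
ee_rot: [3.141, -0.005, 0.105]
wrist_force: [-0.1, -0.1, -0.6]
width: 0.046
```

>>> servo_tool --targets "0.3 0 0 0.004 0 0 0;0.3 0 0 0.004 0 0 0;0.3 0 0 0.004 0 0 0"

```text
time: 26.85
tool_pos: [0.4402, 0.2817, 0.0134]
ee_rot: [3.141, -0.005, 0.104]
wrist_force: [-1.2, -0.2, -0.2]
width: 0.0456
```

The pack's at floor height (expected 0.0133). Release and go straight up.

>>> servo_tool --targets "0.55 0 0 0 0 0 0;0.75 0 0 0 0 0 0;0.75 0 0 0 0 0 0;0.75 0 0 0 0 0 0;0.75 0 0 0 0 0 0;0.75 0 0 0 0 0 0"

```text
time: 27.35
tool_pos: [0.4401, 0.2817, 0.0132]
ee_rot: [3.141, -0.005, 0.104]
wrist_force: [0.3, 0.4, -0.6]
width: 0.0704
```

>>> servo_tool --targets "0.75 0 0 -0.04 0 0 0;0.75 0 0 -0.12 0 0 0;0.75 0 0 -0.25 0 0 0;0.75 0 0 -0.4 0 0 0;0.75 0 0 -0.55 0 0 0;0.75 0 0 -0.6 0 0 0;0.75 0 0 -0.6 0 0 0;0.75 0 0 -0.6 0 0 0"

```text
time: 28.02
tool_pos: [0.4395, 0.2818, 0.1636]
ee_rot: [3.141, -0.006, 0.104]
wrist_force: [-0.6, 1.1, -0.3]
width: 0.0705
```

Run:
```python
from h import *
o=get_obs();print(o["time"],o["width"],o["tool_pos"],o["wrist_force"])
im,K,T=snap("wrist","w17"); im,K,T=snap("scene","s7")
```

```text
28.0167 0.07045289283043518 [0.43947033 0.28181027 0.16363612] [-0.55660762  1.14963433 -0.34309127]
```

View pics/w17.png

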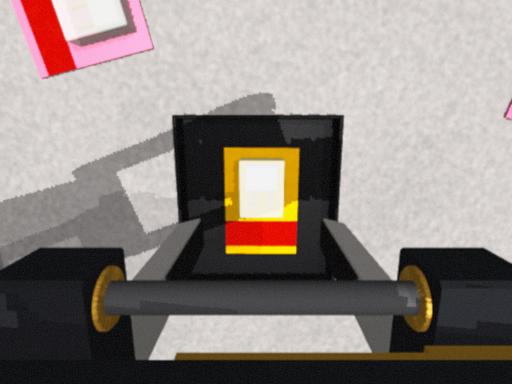

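View pics/s7.png

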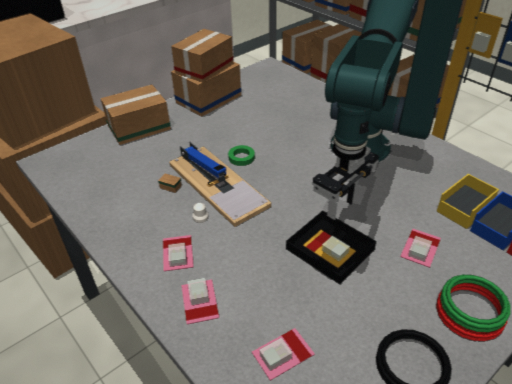

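The pack lies flat in the tray, blister up, inside the walls on every side (wrist (224–299, 148–253); tray 175–342). One quick before/after check of the stapler and bystanders, then hand in.

Run:
```python
from h import *
a=load("scene0")[0];b=load("s7")[0]
d=cv2.absdiff(a,b).max(2)
for nm,(x0,y0,x1,y1) in dict(stapler=(165,140,275,225),box=(155,170,182,195),coil=(224,142,258,168),lamp=(188,198,212,224),pink1=(158,232,196,275),pink2=(178,275,222,325),pink3=(250,325,315,380),pink4=(400,228,442,268)).items(): print(nm,"changed px",int((d[y0:y1,x0:x1]>40).sum()),"mean",d[y0:y1,x0:x1].mean().round(2))
im,K,T=load("w17"); print(card(im,K,T,z=0.007,roi=(200,120,330,262))[1])
cv2.imwrite("pics/cmp.png",cv2.resize(np.hstack([a[140:225,165:275],b[140:225,165:275]]),None,fx=3.6,fy=3.6))
```

```text
stapler changed px 0 mean 1.82
box changed px 0 mean 1.74
coil changed px 0 mean 1.78
lamp changed px 0 mean 1.84
pink1 changed px 0 mean 1.93
pink2 changed px 0 mean 1.86
pink3 changed px 0 mean 1.85
pink4 changed px 0 mean 1.89
((442.6900329589844, 260.3111572265625), (81.9455337524414, 122.14252471923828), 5.581551551818848)
```

View pics/cmp.png

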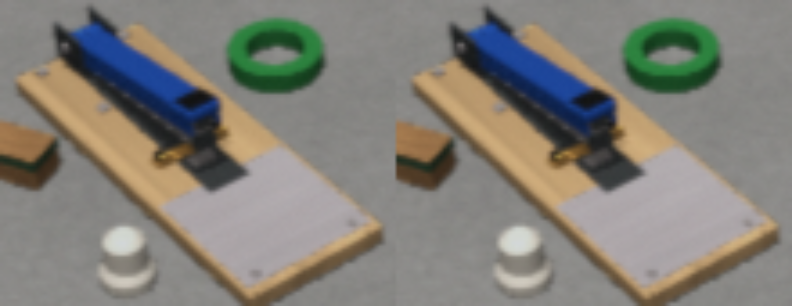

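Before and after match: no changed pixels at the stapler and gauge, the bystanders or the pink packs, and the head is fully up.

Run:
```python
from bench import robot
print(robot.close_job())
```

```text
the job is handed in; nothing more can be done
None
```

The pack is stapled and lying flat in the black tray, blister up. I handed the job in at about 28 s of the 69 s allowed; no verdict was reported.

- **Insertion:** I slid the pack in along the board axis until it met the gauge. The highest push I read was 6.5 N, under the 15 N limit. I eased that to 1.4 N and let go. From above, the card edge lay along both lugs at −2.9°, against the board's −3.0°.
- **Pressing:** Cap travel began at about 5.6 N. At the stop the pad's height stalled near 0.058 m while the downward force climbed to 18.4 N. With the sideways load (about 8 N) the total was about 20 N, still under 25 N. I could not read the cap angle itself. The head was back up before I touched the pack again.
- **Last checks:** The fingers were clear, with the card's centre within about 2 mm of the tray's. Before and after scene pictures showed no changed pixels at the stapler and gauge, the bystanders or the pink packs.

**Disagreements:**
- The cameras differed by 2–6 mm on the stapler and tray positions. I relied on wrist views that showed the card and the board together.
- Short-baseline height estimates were poor: 9–27 mm for the tray rim (34 mm given) and 14–23 mm for the blister top (29 mm given). I used apparent sizes and contact instead.
- The second grip was about 4 mm higher and 2 mm further to the side than I aimed for, with no visible effect.

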